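# Stock the latched pantry box

## Task

Put the small square canisters away in the pantry box: turn its latch handle over the cam until it rests open, lift the lid off clear of the box, and load every small canister standing on the counter (any way up, not stacked). Then put the lid back fully home and turn the handle back over the cam until it drops into its low notch over the lid; do not disturb the tall canister, the mug or the round jar.

Things in the scene. Friction and masses are not known exactly. Their poses are not given: they have to be found in the camera images.
- pantry_box: white steel box fixed to the counter, 124 (x) x 256 (y) x 75 mm high outside, walls and floor 6 mm (inside 112 x 244 mm, 69 mm deep). Origin under its centre on the counter, z up, long side along its y. Outside its -y end a bracket 64 mm high, from x = -25 to 45 mm, reaches to y = -193 mm and carries the latch's pivot
- lid: loose wooden lid, 280 to 420 g: board 128 (x) x 260 (y) x 10 mm, under its corners four tapered feet 14 mm wide, 10 mm long that drop inside the box walls with 3 mm play. Origin in the middle of the board's underside: seated, 75 mm straight above the box's origin, axes parallel to the box's (a half turn is the same). On the counter it stands on its feet, origin at 10 mm
- lid_grip (a point): middle of the lid's grip bar, 36 mm above the lid's origin. The bar runs along the lid's y, 76 mm long, 14 mm wide (x), 16 mm high, its underside 18 mm clear of the board's top, on two 12 mm posts 28 mm either side of its middle
- latch (a joint): latch handle's angle about its upright pivot, rad. 0 = locked: it points along the box's +y over the lid, in the low notch, 1 mm above the lid. It grows counter-clockwise seen from above to 1.57 = open: it points along the box's -x, clear of the lid, resting in a shallow upper notch. It cannot lock on a lid that is not down, and bars the lid while over it
- latch_pivot (a point): on the latch's upright turning axis, at box x = 0, y = -150 mm, 86 mm over the counter. Turning, the handle rides up a cam against an 8 to 10 N spring: it stands 0 mm up at 0 rad, 4 at 0.2, 8 at 0.4, 12 at 0.6, 14 at 0.75 to 0.95 (top), 10 at 1.2, 6 at 1.57. Short of the top it turns back; past it, it runs on into the other notch. About 3 N at the knob turns it
- latch_knob (a point): middle of the black upright knob on the latch handle's end, 20 mm across, 32 mm high (16 mm above and below this point), fixed on the handle 82 mm from the pivot; 112 mm over the counter when locked. The handle is a steel bar 16 mm wide and 10 mm thick, from the pivot to 8 mm past the knob's axis
- can1: small square pantry canister, tan body 44 x 44 mm, 46 mm high, under a white cap 47 x 47 x 12 mm; 58 mm high in all, 80 to 170 g. Origin at its middle (29 mm over the counter when it stands), z up through the cap. Two to four of the five canisters are there; absent ones read None from the start
- can2: small square pantry canister, tan body 44 x 44 mm, 46 mm high, under a white cap 47 x 47 x 12 mm; 58 mm high in all, 80 to 170 g. Origin at its middle (29 mm over the counter when it stands), z up through the cap. Two to four of the five canisters are there; absent ones read None from the start
- can3: small square pantry canister, tan body 44 x 44 mm, 46 mm high, under a white cap 47 x 47 x 12 mm; 58 mm high in all, 80 to 170 g. Origin at its middle (29 mm over the counter when it stands), z up through the cap. Two to four of the five canisters are there; absent ones read None from the start
- can4: small square pantry canister, tan body 44 x 44 mm, 46 mm high, under a white cap 47 x 47 x 12 mm; 58 mm high in all, 80 to 170 g. Origin at its middle (29 mm over the counter when it stands), z up through the cap. Two to four of the five canisters are there; absent ones read None from the start
- can5: small square pantry canister, tan body 44 x 44 mm, 46 mm high, under a white cap 47 x 47 x 12 mm; 58 mm high in all, 80 to 170 g. Origin at its middle (29 mm over the counter when it stands), z up through the cap. Two to four of the five canisters are there; absent ones read None from the start
- pasta_canister: bystander: tall square canister 94 x 94 x 222 mm, origin under its centre
- mug: bystander: white mug 80 mm wide, 90 mm high, handle to its +y, origin under its centre
- jar: bystander: round jar 70 mm wide, 110 mm high, origin under its centre
There are look-alikes about, which are no part of the job. Leave any red look-alike of the can5 alone.

How it is judged (in metres and radians):
On the way, in this order (a step that is already met when the one before it is completed fails the run):
1. the latch handle rests open (value of joint latch above 1.35 rad), for 0.2 s.
2. the lid is off, clear of the box (horizontal distance between lid and pantry_box above 0.12 m), for 0.2 s.
3. every canister that is there lies inside the box (x of can1 in the frame of pantry_box between -0.056 and 0.056 m and y of can1 in the frame of pantry_box between -0.122 and 0.122 m and z of each of can1, can2, can3, can4, can5 in the frame of pantry_box below 0.045 m and linear speed of each of can1, can2, can3, can4, can5 below 0.05 m/s and x of can2 in the frame of pantry_box between -0.056 and 0.056 m and y of can2 in the frame of pantry_box between -0.122 and 0.122 m and x of can3 in the frame of pantry_box between -0.056 and 0.056 m and y of can3 in the frame of pantry_box between -0.122 and 0.122 m and x of can4 in the frame of pantry_box between -0.056 and 0.056 m and y of can4 in the frame of pantry_box between -0.122 and 0.122 m and x of can5 in the frame of pantry_box between -0.056 and 0.056 m and y of can5 in the frame of pantry_box between -0.122 and 0.122 m), for 0.3 s.
4. the lid is fully home on the box (x of lid in the frame of pantry_box between -0.008 and 0.008 m and y of lid in the frame of pantry_box between -0.008 and 0.008 m and z of lid in the frame of pantry_box between 0.072 and 0.0775 m and angle between lid's own z axis and vertical below 0.04 rad and angle between the y axis of lid and the y axis of pantry_box, either way round below 0.08 rad), for 0.2 s.
5. the latch handle lies in its low notch (value of joint latch below 0.1 rad), for 0.3 s.
At the end, for the whole second after the job is handed in: every canister present is inside the box with its middle below 45 mm over the box's underside, any way up; the lid is seated (within 8 mm and 0.08 rad of the box's centre and axes, flat, its underside within 3 mm of the rim); the latch is within 0.1 rad of its locked notch; all at rest (all of step 3 and all of step 4 and value of joint latch between -0.1 and 0.1 rad and linear speed of lid below 0.02 m/s); the robot touches nothing.
It fails at once if the tall canister is pushed more than 3 cm or tipped over (distance of pasta_canister from where it was at the start of the episode above 0.03 m or angle between pasta_canister's own z axis and vertical above 0.4 rad).
It fails at once if the mug is pushed more than 3 cm or tipped over (distance of mug from where it was at the start of the episode above 0.03 m or angle between mug's own z axis and vertical above 0.4 rad).
It fails at once if the round jar is pushed more than 3 cm or tipped over (distance of jar from where it was at the start of the episode above 0.03 m or angle between jar's own z axis and vertical above 0.4 rad).
Of can1, can2, can3, can4, can5 only 2 to 4 are there at a start; the rules pass over those that are not, and their reading is None.
At some moment in a run one of can1, can2, can3, can4, can5 may be knocked a few centimetres aside while the robot is not near it.
Once in a run the grip may slacken for a moment while it holds something.
It also fails if it takes over 210 s, if anything falls off the work surface, if the arm or the gripper's body presses on something with over 40 N, if the wrist force passes 120 N, or if a joint passes its speed limit or range.

## Robot

A 7-joint arm with a two-finger parallel gripper is mounted at the origin on the work surface. World frame = base frame: x ahead of the robot, y to its left, z up, the work surface at z = 0. Lengths are in m, angles in degrees, forces in N, time in s.
With the tool pointing down it reaches from about 0.425 to 0.875 m from the base axis. Payload 4.7 kg.
Tool frame: the origin (TCP) lies between the finger pads; the fingertips stand env.finger_overhang ahead of it and the grasp point (between the pads) lies 5 mm behind it (env.finger_overhang is the distance from the TCP to the fingertips, in m); z points along the fingers, y is the line along which they close (so a half turn about z gives the same grasp; the last joint's range is limited). The gripper opens to 87 mm and grips with 3 to 60 N. Pads are 19 mm wide; open, the fingers measure 117 mm over their backs; the gripper's body (75 mm by 190 mm) begins 51 mm behind the grasp point.
Start: joints at [-72.015, 18.392, -4.016, 83.108, 1.295, 78.541, -3.26], TCP at [0.192, 0.621, 0.237] pointing down, gripper open.
Joint ranges: [-163.93, 163.93], [-17.29, 119.83], [-79.2, 71.16], [3.27, 140.29], [-89.18, 269.18], [5.43, 117.66], [-154.24, 154.24]. Speed limits (degrees/s): [147.25, 147.25, 180, 180, 180, 180, 180].

## Interface

Orientations are given as [roll, pitch, yaw] about the fixed x, y, z axes, in that order (R = Rz(yaw) Ry(pitch) Rx(roll)).
In Python, from cell import telemetry, eyes, env, models gives the robot as it stands. The module is installed in compiled form; this text tells all that it offers.
- The arm moves only by the tool drive_tool, never from a script. Its arguments are lists of equal length, an entry for each row: "angular": the turn, a rotation vector about the tool's x, y, z in rad, a list of three; "delta_pos": the shift along the tool's x, y, z in cm, a list of three; "gripper": the finger opening in cm, from 0 to 8.7. A call has 1 to 20 rows; each row shifts and turns the commanded pose from where the row before left it, along the tool's axes as they then stand; what a row does not reach is not made up. A row lasts 1/10 s, in which the tool goes at most 50 mm and 8.59 degrees, less where a joint would pass 70% of its speed; a pose out of reach is approached as far as the arm can. A call with a gripper value outside its range is refused whole. The fingers move at their own pace and stop on an object; "squeeze" is the grip in N (left out, the last holds). Time passes only in rows, so rows that do not move let the fingers close. It gives the time, the measured TCP pose, the force, the opening and the grip force at its end, in the units of the state.
- telemetry.get_obs(): the state, without advancing time (a new reading comes with each control period).
- eyes.read_camera(name): name is "side" or "top" or "wrist"; returns a dict with "pixels" (384x512x3 uint8, red, green, blue), "mtx" (3x3 intrinsics, pixels), "D" ([k1, k2, p1, p2, k3] as OpenCV has them; the pictures are not rectified), "origin" and "orientation" of the camera in the world. Camera axes: x right, y down, z forward; pixel columns grow to the right and rows downward; lengths in m; the calibration is good to about 2 mm. A picture is of the moment at which its call begins. There is no depth.
- env.sign_off(): hands the job in; it is judged then, once.
Trained networks look in a picture, given as the dict that the camera call returned (one of the last four; its "shot" number tells which), for a name from the list of things; names that differ only in an ending like _2 or _b are one class to them, and where a whole thing is asked for, a point or a joint stands for the part that bears it (a point fixed in the world has none). Each returns a list of dicts, best first, with "p" (0 to 1); they miss things now and then, are a little off and sometimes report something else, mostly with a low value. They report only what shows in the picture. A call takes as long as a camera call. They do not tell look-alikes from the thing itself.
- models.search_frame(picture, target): "centre" ([column, row] in pixels, amid what is visible of it).
- models.cut_out(picture, target): "pixels" (384x512 bool, what is visible of it) and "centre" ([column, row] in pixels, amid what is visible of it).
The state is a dict: "time_s": time; "qpos": joint angles; "joint_velocities": joint speeds; "effort": joint torques, N m; "tool_pos": TCP position; "tool_rot": TCP orientation; "force": force on the tool from outside, world axes, zero at the start; "wrist_torque": the same for the moment, N m; "grip_width": finger opening in m; "grasp_force": force on a finger pad.
Only numpy, scipy, OpenCV 4.12 (cv2) and the standard library are available. Lean on these libraries where they do the work, as an engineer would, in place of code of your own. Each camera call takes 0.05 s, during which the arm holds its last target. There are 200 camera calls.

## Working session

There is one attempt and no reset: what is moved stays moved. The work goes in short steps, Python scripts to look and compute and a tool call to move; the robot and the scene stay as the last step left them, time stands still between calls to the robot, and variables do not carry over. Pictures are saved under pics/ and viewed, at most 14 in all, crops included, and the job is handed in when it is done.

Besides the shell and the picture viewer there is one more tool, called after "Call:" as name(argument=value, ...) on one line, values as JSON. drive_tool: Moves the arm, as the interface text tells. Its arguments: {"type":"object","properties":{"angular":{"type":"array","items":{"type":"array","items":{"type":"number"}}},"delta_pos":{"type":"array","items":{"type":"array","items":{"type":"number"}}},"gripper":{"type":"array","items":{"type":"number"}},"squeeze":{"type":"number"}},"required":["angular","delta_pos","gripper"]}

```bash
mkdir -p pics; cat > h.py <<'E'
import numpy as np, cv2
from scipy.spatial.transform import Rotation as R
from cell import telemetry, eyes, env, models
def rot(o):
    o=np.array(o,float)
    return o if o.shape==(3,3) else (R.from_euler('xyz',o,degrees=True).as_matrix() if o.shape==(3,) else R.from_quat(o).as_matrix())
def ray(c,px):
    u=cv2.undistortPoints(np.array([[px]],float),np.array(c['mtx']),np.array(c['D']))[0,0]
    return np.array(c['origin']),rot(c['orientation'])@np.array([u[0],u[1],1])
def onz(c,px,z):
    o,d=ray(c,px); return o+d*(z-o[2])/d[2]
def proj(c,P):
    M=rot(c['orientation']); p=(np.atleast_2d(P)-np.array(c['origin']))@M
    return cv2.projectPoints(p,np.zeros(3),np.zeros(3),np.array(c['mtx']),np.array(c['D']))[0][:,0]
def save(c,n,s=1,crop=None):
    im=c['pixels'][:,:,::-1]
    if crop: im=im[crop[1]:crop[3],crop[0]:crop[2]]
    cv2.imwrite('pics/'+n,cv2.resize(im,None,fx=s,fy=s,interpolation=cv2.INTER_CUBIC))
E
python3 - <<'E'
from h import *
o=telemetry.get_obs(); print(o, env.finger_overhang)
for n in ['top','side']:
    c=eyes.read_camera(n); save(c,n+'0.png',1.5)
    print(n,c['origin'],c['orientation'],np.array(c['mtx']).tolist())
    for t in ['pantry_box','lid','lid_grip','latch_pivot','latch_knob','can1','pasta_canister','mug','jar']:
        print(t,[(np.round(d['centre']).tolist(),round(d['p'],2)) for d in models.search_frame(c,t)])
E
```

```text
{'time_s': 0.0, 'qpos': array([-72.01383455,  18.44001387,  -4.01660739,  83.17388611,
         1.296411  ,  78.54061967,  -3.25773299]), 'joint_velocities': array([ 0.0437477 , -0.07516659, -0.06993958,  0.08011497,  0.01306864,
       -0.16155457, -0.03908755]), 'effort': array([-3.92361089e-04, -4.91282845e+01, -4.04031146e-01, -3.12536752e+01,
       -6.39715372e-02,  4.37125191e-02,  1.63965565e-04]), 'tool_pos': array([0.19186607, 0.62049444, 0.23545973]), 'tool_rot': array([-1.79890805e+02,  6.72260928e-03,  1.62827138e+02]), 'force': array([ 0.11896038,  0.79233751, -0.429521  ]), 'wrist_torque': array([ 0.03224552,  0.05569975, -0.03584214]), 'grasp_force': 0.0, 'grip_width': 0.08731875892905834} 0.014
top [ 0.43198952 -0.02034919  1.41510748] [-175.16377874   -0.73114023  -89.95104264] [[480.9537322487476, 0.0, 256.5787766593172], [0.0, 480.9537322487476, 192.13748739917222], [0.0, 0.0, 1.0]]
pantry_box [([282.0, 174.0], 0.6), ([116.0, 145.0], 0.17)]
lid [([226.0, 186.0], 0.78), ([114.0, 145.0], 0.63)]
lid_grip [([223.0, 182.0], 0.97)]
latch_pivot [([281.0, 177.0], 0.85)]
l
[... 201 characters left out ...]
[114.0, 146.0], 0.56)]
mug [([371.0, 140.0], 0.56)]
jar [([250.0, 118.0], 0.88)]
side [ 0.15679843 -0.63909613  1.00539575] [-1.41684020e+02  4.01483839e-03 -3.16183681e+01] [[391.4428127259475, 0.0, 255.8392471493589], [0.0, 391.4428127259475, 187.7892296716466], [0.0, 0.0, 1.0]]
pantry_box [([274.0, 200.0], 0.94)]
lid [([256.0, 168.0], 0.97)]
lid_grip [([253.0, 167.0], 0.93)]
latch_pivot [([274.0, 200.0], 0.69)]
latch_knob [([278.0, 183.0], 0.69)]
can1 [([235.0, 271.0], 0.95), ([301.0, 265.0], 0.94), ([250.0, 327.0], 0.83), ([277.0, 290.0], 0.61), ([313.0, 319.0], 0.58), ([319.0, 164.0], 0.46)]
pasta_canister [([232.0, 94.0], 0.81)]
mug [([379.0, 259.0], 0.62)]
jar [([318.0, 163.0], 0.82)]
```

View pics/top0.png

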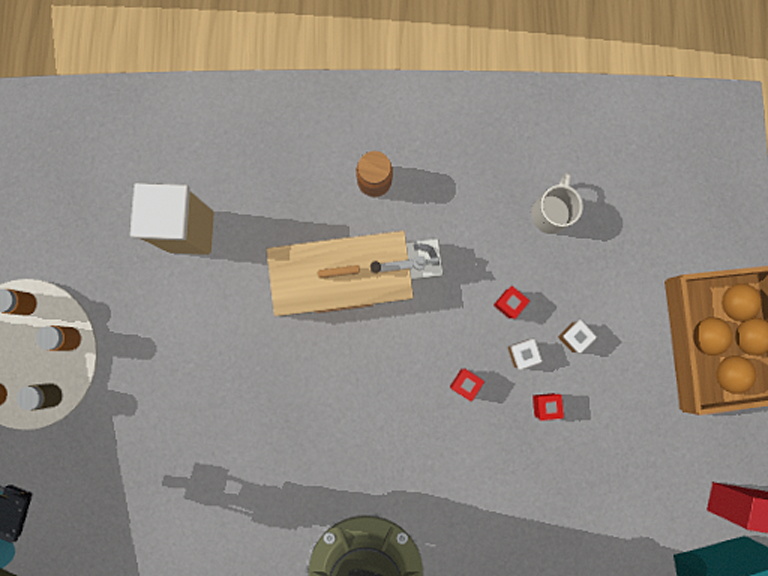

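View pics/side0.png

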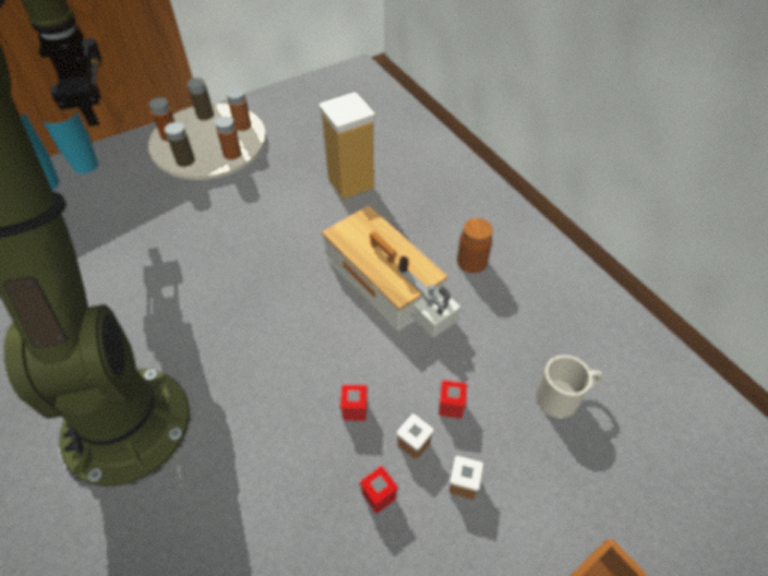

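The top view shows two white-capped canisters at about (350,236) and (385,225) px, with three red look-alikes at (341,201), (311,256) and (367,271). The side view shows the same set: white at (277,290) and (311,317), red at (236,268), (302,265) and (253,326). The box is at (227,182), with its latch end toward the right (-y world). I choose the two white ones.

```bash
cat > fit.py <<'E'
from h import *
from scipy.optimize import least_squares
def white_caps(c,region,th=150):
    hsv=cv2.cvtColor(c['pixels'],cv2.COLOR_RGB2HSV)
    m=((hsv[...,2]>th)&(hsv[...,1]<40)).astype(np.uint8)
    x0,y0,x1,y1=region; k=np.zeros_like(m); k[y0:y1,x0:x1]=1; m*=k
    cs,_=cv2.findContours(m,cv2.RETR_EXTERNAL,cv2.CHAIN_APPROX_NONE)
    return [q for q in cs if cv2.contourArea(q)>60]
def cans(c,region,ztop=.058,th=190):
    out=[]
    for q in white_caps(c,region,th):
        p=np.array([onz(c,a[0].astype(float),ztop)[:2] for a in q])*1000
        (cx,cy),(w,h),a=cv2.minAreaRect(p.astype(np.float32)); out.append((round(cx,1),round(cy,1),round(w,1),round(h,1),round(a,1)))
    return out
E
python3 - <<'E'
from fit import *
t=eyes.read_camera('top'); s=eyes.read_camera('side')
print('top',cans(t,(325,190,420,300))); print('side',cans(s,(215,235,340,345)))
ct=np.array([(267,248),(405,231),(412,297),(273,316)])/1.5
cs=np.array([(368,207),(446,277),(405,305),(323,235)])/1.5
L=None
W=lambda v,P:np.c_[v[0]+np.cos(v[2])*P[:,0]-np.sin(v[2])*P[:,1],v[1]+np.sin(v[2])*P[:,0]+np.cos(v[2])*P[:,1],P[:,2]]
print([np.round(onz(t,p,.085),3).tolist() for p in ct]);print([np.round(onz(s,p,.085),3).tolist() for p in cs])
P=np.array([(.064,.13,.085),(.064,-.13,.085),(-.064,-.13,.085),(-.064,.13,.085)])
# order: top image: up=+x, left=+y : (267,248)=+x+y
ex=np.array([[0,.082-.150,.112],[0,-.15,.086+.0]])
kt,ks=[models.search_frame(x,'latch_knob')[0]['centre'] for x in(t,s)]
gt,gs=[models.search_frame(x,'lid_grip')[0]['centre'] for x in(t,s)]
def f(v,cams=(1,1)):
    r=[]
    if cams[0]: r+=[proj(t,W(v,P))-ct, proj(t,W(v,ex[:1]))-kt, proj(t,W(v,np.array([[0,0,.111]])))-gt]
    if cams[1]: r+=[proj(s,W(v,P))-cs, proj(s,W(v,ex[:1]))-ks, proj(s,W(v,np.array([[0,0,.111]])))-gs]
    return np.vstack(r).ravel()
for cam in [(1,0),(0,1),(1,1)]:
    q=least_squares(f,[.47,.05,0.1],args=(cam,),loss='soft_l1'); print(cam,np.round(q.x,4),np.degrees(q.x[2]),np.round(q.fun,1).tolist())
for n,z in [('mug',.045),('jar',.055),('pasta_canister',.11)]:
    print(n,[np.round(onz(s,d['centre'],z),3).tolist() for d in models.search_frame(s,n)[:1]],[np.round(onz(t,d['centre'],z),3).tolist() for d in models.search_frame(t,n)[:1]])
print(onz(t,(341,201),.058),onz(t,(311,256),.058),onz(t,(366,271),.058))
save(t,'crop.png',6,(290,170,420,300))
E
```

```text
top [(423.4, -303.8, 45.5, 44.6, 18.2), (456.4, -407.7, 44.8, 45.2, 43.6)]
side [(456.6, -408.6, 47.8, 47.3, 43.2), (424.2, -304.8, 47.9, 47.5, 17.9)]
[[0.619, 0.182, 0.085], [0.652, -0.075, 0.085], [0.528, -0.087, 0.085], [0.493, 0.169, 0.085]]
[[0.619, 0.179, 0.085], [0.651, -0.075, 0.085], [0.543, -0.09, 0.085], [0.494, 0.156, 0.085]]Traceback (most recent call last):
  File "<stdin>", line 12, in <module>
IndexError: list index out of range
```

```bash
python3 - <<'E'
from fit import *
t=eyes.read_camera('top'); s=eyes.read_camera('side')
ct=np.array([(267,248),(405,231),(412,297),(273,316)])/1.5
cs=np.array([(368,207),(446,277),(405,305),(323,235)])/1.5
W=lambda v,P:np.c_[v[0]+np.cos(v[2])*P[:,0]-np.sin(v[2])*P[:,1],v[1]+np.sin(v[2])*P[:,0]+np.cos(v[2])*P[:,1],P[:,2]]
P=np.array([(.064,.13,.085),(.064,-.13,.085),(-.064,-.13,.085),(-.064,.13,.085)])
K=np.array([[0,.082-.150,.112]]);G=np.array([[0,0,.111]])
kt=(250,178);ks=(269,176)   # knob by eye
gt=(224.5,181);gs=(253,165)
def f(v,cams=(1,1)):
    r=[]
    if cams[0]: r+=[proj(t,W(v,P))-ct, proj(t,W(v,K))-kt, proj(t,W(v,G))-gt]
    if cams[1]: r+=[proj(s,W(v,P))-cs, proj(s,W(v,K))-ks, proj(s,W(v,G))-gs]
    return np.vstack(r).ravel()
for cam in [(1,0),(0,1),(1,1)]:
    q=least_squares(f,[.57,.05,0.1],args=(cam,),loss='soft_l1'); print(cam,np.round(q.x,4),np.degrees(q.x[2]),np.round(f(q.x,cam),1).tolist())
for n,z in [('mug',.045),('jar',.055),('pasta_canister',.11)]:
    print(n,[np.round(onz(s,d['centre'],z),3).tolist() for d in models.search_frame(s,n)[:1]],[np.round(onz(t,d['centre'],z),3).tolist() for d in models.search_frame(t,n)[:1]])
print(onz(t,(341,201),.058),onz(t,(311,256),.058),onz(t,(366,271),.058))
v=q.x; im=t['pixels'][:,:,::-1].copy(); im=cv2.resize(im,None,fx=2,fy=2)
def ln(Q,c=(0,0,255)): cv2.polylines(im,[np.round(proj(t,W(v,np.array(Q)))*2+.5).astype(int)],True,c,1)
ln(P);ln([K[0],G[0]],(0,255,0))
cv2.imwrite('pics/crop.png',cv2.resize(im[220:600,340:860],None,fx=1.5,fy=1.5))
E
```

```text
(1, 0) [0.5727 0.0483 0.1254] 7.184419608146196 [-1.0, -0.2, -0.7, -0.3, 0.5, 1.0, 0.1, -0.1, 0.1, -0.1, 0.9, -0.0]
(0, 1) [0.5736 0.0429 0.1493] 8.553644947755283 [-0.7, -0.3, 1.7, -0.5, -2.9, 3.1, -1.8, -0.7, 0.7, 0.9, 2.0, -0.9]
(1, 1) [0.5732 0.047  0.1291] 7.398162061077729 [-0.6, -0.2, -0.4, -0.6, 1.0, 0.7, 0.6, -0.1, 0.6, -0.4, 1.3, -0.2, -0.6, -1.1, 0.4, -0.7, -4.8, 2.4, -2.1, -2.1, -0.5, 0.3, 1.2, -1.7]
mug [[0.71, -0.375, 0.045]] [[0.705, -0.373, 0.045]]
jar [[0.769, -0.024, 0.055]] [[0.761, -0.015, 0.055]]
pasta_canister [[0.684, 0.372, 0.11]] []
[ 0.52198411 -0.27792139  0.058     ] [ 0.36661437 -0.19102041  0.058     ] [ 0.323217  -0.3477822  0.058    ]
```

View pics/crop.png

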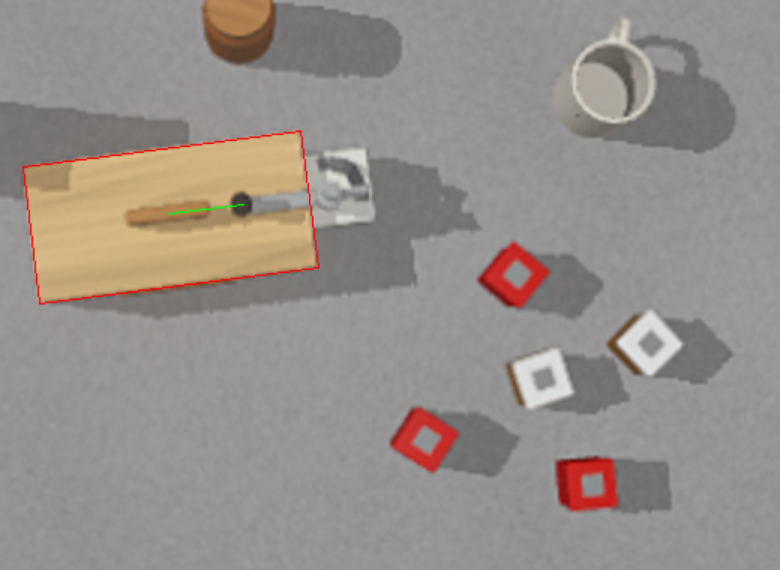

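The overlay fits the lid (box at 0.573, 0.048, yaw about 7.2°), and the knob sits at about (242,204) in the crop. The white caps at (543,378) and (650,343) are the real cans, with the red ones beside them. The first move goes to above the knob.

Call:
drive_tool(angular=[[0,0,0.1145],[0,0,0.1145],[0,0,0.1145],[0,0,0.1145],[0,0,0.1145],[0,0,0.1145],[0,0,0.1145],[0,0,0.1145],[0,0,0.1145],[0,0,0.1145]], delta_pos=[[0,0,0],[0,0,0],[0,0,0],[0,0,0],[0,0,0],[0,0,0],[0,0,0],[0,0,0],[0,0,0],[0,0,0]], gripper=[8,8,8,8,8,8,8,8,8,8])

```text
time_s: 2.6
tool_pos: [0.192, 0.621, 0.2366]
tool_rot: [180.0, -0.0, 97.0]
force: [0.1, -0.5, 0.4]
grip_width: 0.0799
grasp_force: 0.0
```

Call:
drive_tool(angular=[[0,0,0],[0,0,0],[0,0,0],[0,0,0],[0,0,0],[0,0,0],[0,0,0],[0,0,0],[0,0,0],[0,0,0],[0,0,0],[0,0,0],[0,0,0],[0,0,0],[0,0,0],[0,0,0],[0,0,0],[0,0,0],[0,0,0],[0,0,0]], delta_pos=[[-3.42,1.53,0],[-3.42,1.53,0],[-3.42,1.53,0],[-3.42,1.53,0],[-3.42,1.53,0],[-3.42,1.53,0],[-3.42,1.53,0],[-3.42,1.53,0],[-3.42,1.53,0],[-3.42,1.53,0],[-3.42,1.53,0],[-3.42,1.53,0],[-3.42,1.53,0],[-3.42,1.53,0],[-3.42,1.53,0],[-3.42,1.53,0],[-3.42,1.53,0],[-3.42,1.53,0],[-3.42,1.53,0],[0,0,0]], gripper=[4,4,4,4,4,4,4,4,4,4,4,4,4,4,4,4,4,4,4,4])

```text
time_s: 4.6
tool_pos: [0.5637, 0.0065, 0.237]
tool_rot: [179.9, 0.2, 96.7]
force: [-0.3, -0.9, -0.1]
grip_width: 0.0401
grasp_force: 0.0
```

```bash
cat >> h.py <<'E'
def plan(x,y,z=None,yaw=None):
    o=telemetry.get_obs(); p=o['tool_pos']; w=o['tool_rot'][2]; yaw=w if yaw is None else yaw; z=p[2] if z is None else z
    dy=(yaw-w+180)%360-180; a=np.radians(yaw); d=np.array([x,y,z])-p
    print('turn z rad %.3f'%-np.radians(dy),'then shift cm',np.round(100*np.array([d[0]*np.cos(a)+d[1]*np.sin(a),d[0]*np.sin(a)-d[1]*np.cos(a),-d[2]]),2),'tcp',np.round(p,4),'rot',np.round(o['tool_rot'],1))
E
python3 - <<'E'
from h import *
c=eyes.read_camera('wrist'); save(c,'w0.png',1.5); print(c['origin'],c['orientation'])
for n,z in [('latch_knob',.112),('lid_grip',.111)]:
    for d in models.search_frame(c,n)[:2]: print(n,d['centre'],d['p'],onz(c,d['centre'],z))
    print(proj(c,[[.5815,-.0195,.112],[.573,.048,.111]]))
t=eyes.read_camera('top')
plan(.5815,-.0195,.122,97.2)
E
```

```text
[0.55279265 0.0846875  0.38476186] [ 1.63207499e+02 -9.54101144e-02  6.71345667e+00]
latch_knob [275.3, 233.3] 0.93 [ 0.58187381 -0.03413666  0.112     ]
[[277.02638178 218.33002987]
 [277.57566941 142.1820634 ]]
lid_grip [273.8, 114.6] 0.94 [0.56692796 0.07002812 0.111     ]
[[277.02638178 218.33002987]
 [277.57566941 142.1820634 ]]
turn z rad 0.002 then shift cm [-3.6   1.54 11.44] tcp [0.5617 0.0142 0.2364] rot [-1.80e+02 -1.00e-01  9.73e+01]
```

View pics/w0.png

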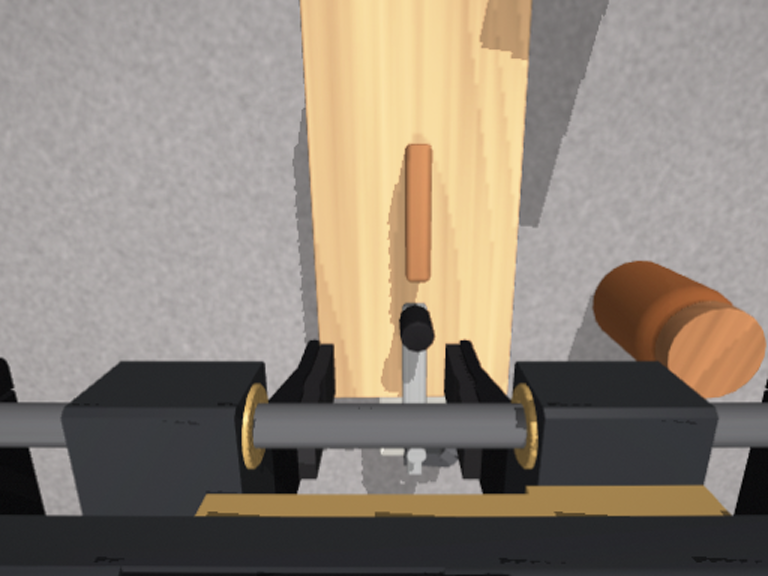

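The wrist view shows the knob at (277,218) and the grip bar centre at (279,142), both matching my predictions. I'll lower the tool around the knob.

Call:
drive_tool(angular=[[0,0,0],[0,0,0],[0,0,0],[0,0,0],[0,0,0],[0,0,0],[0,0,0],[0,0,0],[0,0,0],[0,0,0],[0,0,0]], delta_pos=[[-1.8,0.77,0],[-1.8,0.77,0],[0,0,2.5],[0,0,2.5],[0,0,2.5],[0,0,2.5],[0,0,1.4],[0,0,0],[0,0,0],[0,0,0],[0,0,0]], gripper=[4,4,4,4,4,4,4,4,2.6,2.6,2.6])

```text
time_s: 5.9
tool_pos: [0.5827, -0.0208, 0.1239]
tool_rot: [179.9, -0.0, 97.2]
force: [0.1, -0.6, -0.6]
grip_width: 0.0278
grasp_force: 0.0
```

```bash
python3 - <<'E'
from h import *
plan(.5815,-.0195,.122,97.2)
E
```

```text
turn z rad 0.000 then shift cm [ 0.14 -0.11  0.19] tcp [ 0.5827 -0.0208  0.1239] rot [179.9  -0.   97.2]
```

Call:
drive_tool(angular=[[0,0,0],[0,0,-0.1047],[0,0,-0.1047],[0,0,-0.1047],[0,0,-0.1047],[0,0,-0.1047],[0,0,-0.1047],[0,0,-0.1047],[0,0,-0.1047],[0,0,-0.1047],[0,0,-0.1047],[0,0,-0.1047],[0,0,-0.1047],[0,0,-0.1047],[0,0,-0.1047],[0,0,-0.1047],[0,0,0],[0,0,0]], delta_pos=[[0.14,0,0.1],[-0.045,-0.857,0],[-0.045,-0.857,0],[-0.045,-0.857,0],[-0.045,-0.857,0],[-0.045,-0.857,0],[-0.045,-0.857,0],[-0.045,-0.857,0],[-0.045,-0.857,0],[-0.045,-0.857,0],[-0.045,-0.857,0],[-0.045,-0.857,0],[-0.045,-0.857,0],[-0.045,-0.857,0],[-0.045,-0.857,0],[-0.045,-0.857,0],[0,0,0],[0,0,0]], gripper=[2.6,2.6,2.6,2.6,2.6,2.6,2.6,2.6,2.6,2.6,2.6,2.6,2.6,2.6,2.6,2.6,2.6,2.6])

```text
time_s: 7.7
tool_pos: [0.5289, -0.0761, 0.1278]
tool_rot: [177.9, 2.3, -171.8]
force: [30.8, 66.4, 1.3]
grip_width: 0.0486
grasp_force: 30.0
```

```bash
python3 - <<'E'
from h import *
plan(.510,-.111,.222,187.2)
s=eyes.read_camera('side'); print(proj(s,[[.510,-.111,.118]])); print(models.search_frame(s,'latch_knob')); save(s,'s1.png',4,(200,120,340,240))
E
```

```text
turn z rad 0.017 then shift cm [ 2.31 -3.23 -9.42] tcp [ 0.5289 -0.0761  0.1278] rot [ 177.9    2.3 -171.8]
[[264.45087812 206.4880655 ]]
[{'centre': [262.2, 192.9], 'p': 0.42}, {'centre': [264.3, 201.3], 'p': 0.21}]
```

View pics/s1.png

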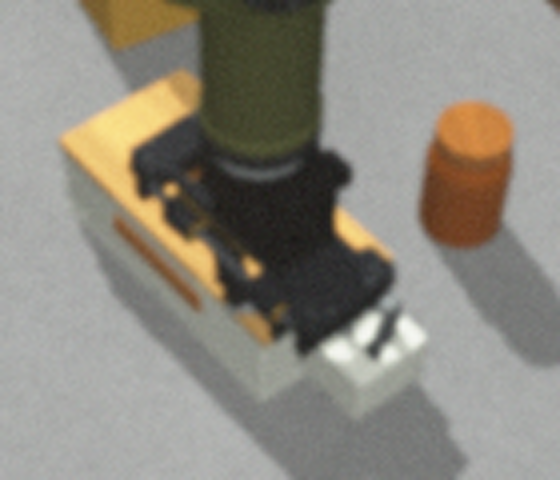

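The handle seems jammed between the fingers and the force is high. I'll ease back toward the measured pose and recheck.

Call:
drive_tool(angular=[[0,0,0],[0,0,0],[0,0,0],[0,0,0]], delta_pos=[[-0.6,0.8,0],[-0.6,0.8,0],[-0.6,0.8,0],[0,0,0]], gripper=[5,5,5,5])

```text
time_s: 8.2
tool_pos: [0.5278, -0.0786, 0.1229]
tool_rot: [179.7, 0.2, -172.5]
force: [-6.6, 17.7, 8.1]
grip_width: 0.0767
grasp_force: 10.9
```

Call:
drive_tool(angular=[[0,0,0],[0,0,0],[0,0,0],[0,0,0],[0,0,0],[0,0,0]], delta_pos=[[0,0,-1],[0,0,-1],[0,0,-2],[0,0,-3],[0,0,-4],[0,0,0]], gripper=[8,8,8,8,8,8])

```text
time_s: 8.8
tool_pos: [0.5287, -0.0857, 0.2374]
tool_rot: [-180.0, 0.6, -172.8]
force: [0.7, -0.5, 0.8]
grip_width: 0.0799
grasp_force: 0.0
```

```bash
python3 - <<'E'
from h import *
plan(.51,-.111,.222,187.2)
c=eyes.read_camera('wrist'); save(c,'w1.png',1.5)
t=eyes.read_camera('top'); s=eyes.read_camera('side')
for x in (c,t,s): print([(d['centre'],d['p'],np.round(onz(x,d['centre'],.12),3)) for d in models.search_frame(x,'latch_knob')[:2]])
E
```

```text
turn z rad -0.000 then shift cm [ 2.17 -2.28  1.54] tcp [ 0.5287 -0.0857  0.2374] rot [-180.     0.6 -172.8]
[([268.0, 216.5], 0.58, array([ 0.55 , -0.075,  0.12 ]))]
[]
[([275.9, 193.3], 0.68, array([ 0.562, -0.09 ,  0.12 ]))]
```

View pics/w1.png

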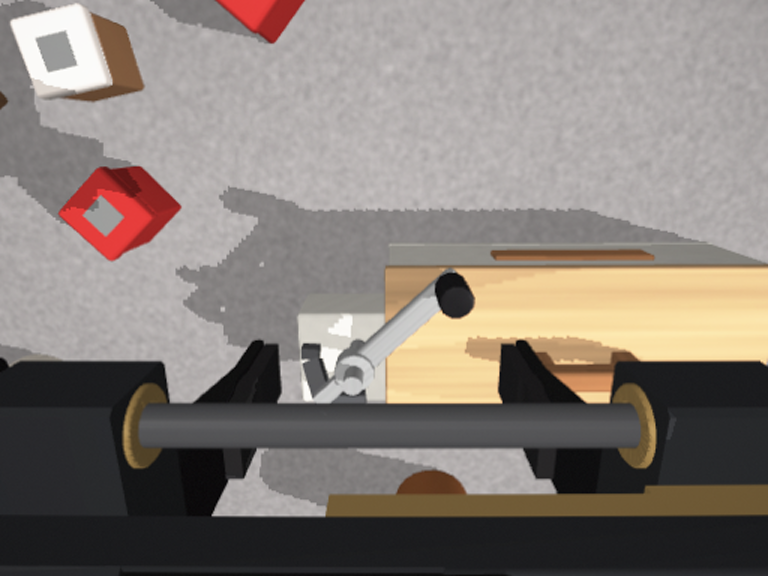

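The wrist view shows the handle resting on the cam top at about 45°, with the knob top at (304,200). I'll push it onward with closed fingers along the box's -y.

```bash
cat >> h.py <<'E'
BX,BY,BA=.573,.048,np.radians(7.2)
def b2w(x,y): return BX+np.cos(BA)*x-np.sin(BA)*y, BY+np.sin(BA)*x+np.cos(BA)*y
def w2b(x,y): x-=BX;y-=BY; return np.round([np.cos(BA)*x+np.sin(BA)*y,-np.sin(BA)*x+np.cos(BA)*y],4)
E
python3 - <<'E'
from h import *
c=eyes.read_camera('wrist'); k=onz(c,(304,200.5),.142); print(w2b(*k[:2]))
for p,z in [((257,245),.0),]: print(0)
# lid corner near latch/-x: px (385,266)/1.5
for px in [(385,266)]: print('lid corner',w2b(*onz(c,np.array(px)/1.5,.085)[:2]),'exp -.064,-.130')
plan(*b2w(-.056,-.058),.23,187.2); plan(*b2w(-.056,-.058),.130,187.2)
E
```

```text
[-0.0676 -0.0917]
0
lid corner [-0.0717 -0.1283] exp -.064,-.130
turn z rad 0.000 then shift cm [-0.85  6.79  0.04] tcp [ 0.5248 -0.085   0.2304] rot [ 1.800e+02 -1.000e-01 -1.728e+02]
turn z rad 0.000 then shift cm [-0.85  6.79 10.04] tcp [ 0.5248 -0.085   0.2304] rot [ 1.800e+02 -1.000e-01 -1.728e+02]
```

Call:
drive_tool(angular=[[0,0,0],[0,0,0],[0,0,0],[0,0,0],[0,0,0],[0,0,0],[0,0,0],[0,0,0],[0,0,0],[0,0,0]], delta_pos=[[-0.2,1.7,0],[-0.3,1.7,0],[-0.3,1.7,0],[0,1.7,0],[0,0,0],[0,0,2.5],[0,0,2.5],[0,0,2.5],[0,0,2.5],[0,0,0]], gripper=[0,0,0,0,0,0,0,0,0,0])

```text
time_s: 10.15
tool_pos: [0.522, -0.0179, 0.128]
tool_rot: [-180.0, -0.4, -172.9]
force: [-0.6, -0.1, -0.1]
grip_width: 0.0078
grasp_force: 0.0
```

Call:
drive_tool(angular=[[0,0,0],[0,0,0],[0,0,0],[0,0,0],[0,0,0],[0,0,0],[0,0,0],[0,0,0],[0,0,0],[0,0,0]], delta_pos=[[0.3,-0.8,0],[0.4,-0.8,0],[0.4,-0.8,0],[0.4,-0.8,0],[0.4,-0.8,0],[0.3,-0.8,0],[0.2,-0.8,0],[0,-0.8,0],[0,-0.5,0],[0,0,0]], gripper=[0,0,0,0,0,0,0,0,0,0])

```text
time_s: 11.15
tool_pos: [0.514, -0.0444, 0.1352]
tool_rot: [176.8, 0.7, -171.2]
force: [-0.5, 83.6, 11.2]
grip_width: 0.0003
grasp_force: 41.4
```

Call:
drive_tool(angular=[[0,0,0],[0,0,0],[0,0,0],[0,0,0],[0,0,0]], delta_pos=[[-0.4,1.2,0],[-0.4,1.2,0],[-0.4,1.2,0],[-0.4,1.2,0],[0,0,0]], gripper=[0,0,0,0,0])

```text
time_s: 11.65
tool_pos: [0.5212, -0.0325, 0.1337]
tool_rot: [179.7, 0.3, -172.5]
force: [-0.7, 13.3, 2.8]
grip_width: 0.0005
grasp_force: 6.4
```

```bash
python3 - <<'E'
from h import *
o=telemetry.get_obs();print(o['force'],w2b(*o['tool_pos'][:2]),o['tool_pos'],o['time_s'],o['grip_width'])
s=eyes.read_camera('side'); c=eyes.read_camera('wrist')
a=cv2.resize(s['pixels'][130:230,215:325],(660,600),interpolation=cv2.INTER_CUBIC)
cv2.imwrite('pics/s2.png',a[:,:,::-1]); save(c,'w2.png',1.2)
E
```

```text
[-0.7349695  13.34850877  2.81530524] [-0.0615 -0.0734] [ 0.52120607 -0.03251288  0.13371862] 11.65 0.0004948396330867301
```

View pics/w2.png

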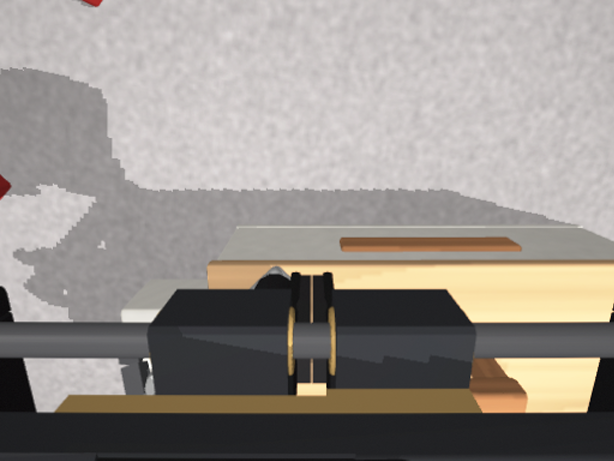

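View pics/s2.png

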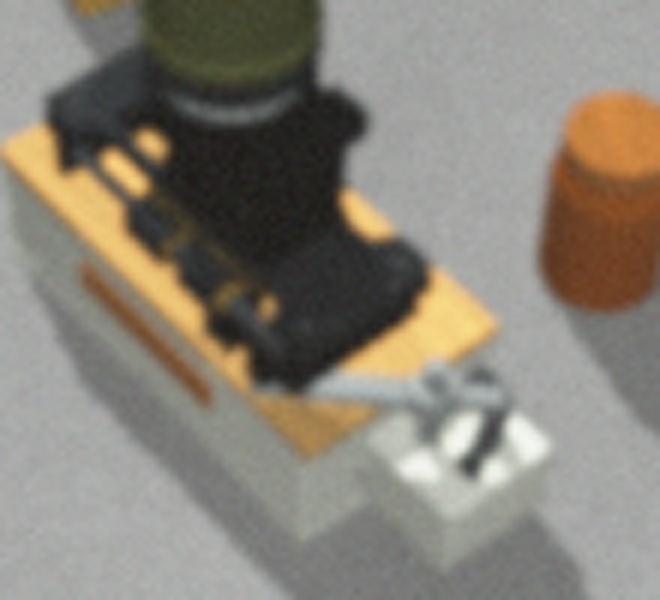

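The crop shows the handle raised on the cam at roughly 45°, with its end hidden under the gripper and nothing visible in its way. I'll back off, lift, and measure angle and height together.

Call:
drive_tool(angular=[[0,0,0],[0,0,0],[0,0,0],[0,0,0],[0,0,0],[0,0,0],[0,0,0],[0,0,0]], delta_pos=[[0,1,0],[0,1,0],[0,0,-3],[0,0,-4],[0,2,-3],[-2,4,0],[0,0,0],[0,0,0]], gripper=[1,1,1,1,1,1,1,1])

```text
time_s: 12.55
tool_pos: [0.5294, 0.0435, 0.2318]
tool_rot: [-179.9, 0.0, -172.7]
force: [0.3, -0.9, -0.2]
grip_width: 0.01
grasp_force: 0.0
```

```bash
python3 - <<'E'
from h import *
o=telemetry.get_obs();print(o['tool_pos'],o['joint_velocities'].round(1),o['qpos'].round(0))
c=eyes.read_camera('wrist'); s=eyes.read_camera('side');t=eyes.read_camera('top')
a=cv2.resize(c['pixels'][130:330,20:290],(810,600))[:,:800]
b=cv2.resize(s['pixels'][140:240,220:320],(600,600),interpolation=cv2.INTER_CUBIC)
d=cv2.resize(t['pixels'][130:230,190:330],(560,400),interpolation=cv2.INTER_CUBIC)
cv2.imwrite('pics/m.png',np.hstack([cv2.resize(b,(400,400)),cv2.resize(d,(400,286)).repeat(1,0) if 0 else cv2.resize(t['pixels'][130:230,220:320],(400,400),interpolation=cv2.INTER_CUBIC)])[:,:,::-1])
cv2.imwrite('pics/w3.png',c['pixels'][:,:,::-1])
for h in (.0,.008,.014):
  for th in (35,45,55):
    k=b2w(-.082*np.sin(np.radians(th)),-.15+.082*np.cos(np.radians(th)))
    print(h,th,[np.round(proj(x,[[*k,.128+h]])[0],1).tolist() for x in (c,s,t)])
print([np.round(proj(x,[[*b2w(0,-.15),.10]])[0],1).tolist() for x in (c,s,t)])
E
```

```text
[0.52943667 0.04351181 0.23184597] [ 1.2 -0.1  2.   1.2  0.7  0.1  0.2] [-32.   4.  26. 101.  -2.  75.  91.]
0.0 35 [[155.9, 193.8], [259.2, 183.4], [257.8, 193.7]]
0.0 45 [[143.2, 180.7], [258.2, 187.3], [261.7, 197.3]]
0.0 55 [[128.3, 169.5], [258.1, 191.2], [266.2, 200.2]]
0.008 35 [[152.8, 196.8], [259.2, 181.7], [257.9, 193.5]]
0.008 45 [[139.7, 183.3], [258.2, 185.5], [261.8, 197.1]]
0.008 55 [[124.3, 171.8], [258.1, 189.5], [266.3, 200.0]]
0.014 35 [[150.3, 199.1], [259.2, 180.4], [257.9, 193.3]]
0.014 45 [[136.9, 185.4], [258.2, 184.2], [261.9, 196.9]]
0.014 55 [[121.1, 173.6], [258.1, 188.1], [266.4, 199.8]]
[[97.9, 233.2], [286.3, 195.6], [279.7, 174.6]]
```

View pics/w3.png

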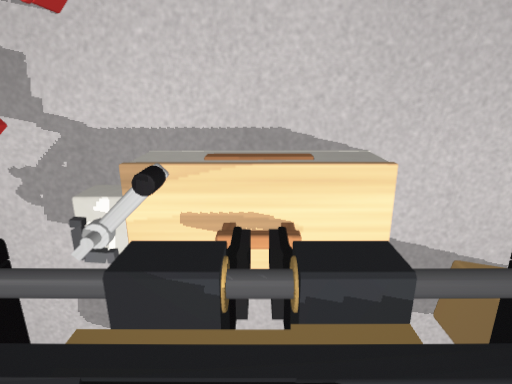

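View pics/m.png

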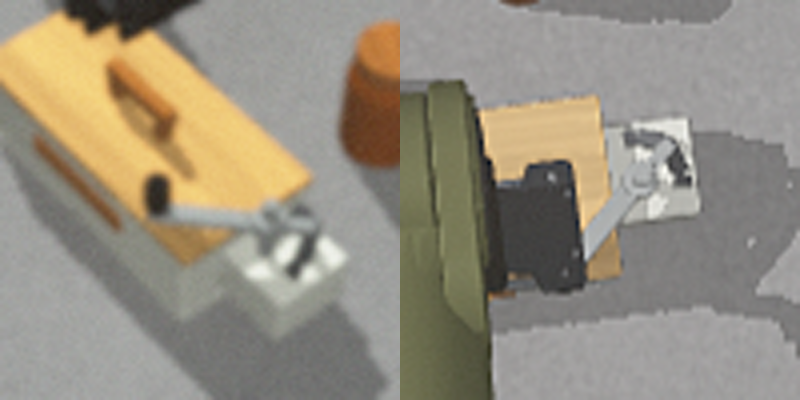

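The views show the handle at rest at about 45°, with the knob top at (147,183) in the wrist view and (259,185) in the side view, and the lid still seated. A sideways load along the closing axis lets the fingers slide, so I'll turn the tool and push with the fingers' broad side.

Call:
drive_tool(angular=[[0,0,0.1122],[0,0,0.1122],[0,0,0.1122],[0,0,0.1122],[0,0,0.1122],[0,0,0.1122],[0,0,0.1122],[0,0,0.1122],[0,0,0.1122],[0,0,0.1122],[0,0,0.1122],[0,0,0.1122],[0,0,0.1122],[0,0,0.1122],[0,0,0]], delta_pos=[[0,0,0],[0,0,0],[0,0,0],[0,0,0],[0,0,0],[0,0,0],[0,0,0],[0,0,0],[0,0,0],[0,0,0],[0,0,0],[0,0,0],[0,0,0],[0,0,0],[0,0,0]], gripper=[0,0,0,0,0,0,0,0,0,0,0,0,0,0,0])

```text
time_s: 14.2
tool_pos: [0.5292, 0.0419, 0.2314]
tool_rot: [-180.0, 0.0, 97.1]
force: [-0.1, -0.7, -0.6]
grip_width: 0.0003
grasp_force: 0.0
```

```bash
python3 - <<'E'
from h import *
plan(*b2w(-.066,-.058),.132,97.2)
c=eyes.read_camera('wrist')
cv2.imwrite('pics/w4.png',c['pixels'][:,:,::-1])
for th in (35,45,55):
    k=b2w(-.082*np.sin(np.radians(th)),-.15+.082*np.cos(np.radians(th))); print(th,proj(c,[[*k,.142]]))
print(models.search_frame(c,'latch_knob')[:2])
E
```

```text
turn z rad -0.003 then shift cm [-5.75 -2.17  9.94] tcp [0.5292 0.0419 0.2314] rot [-180.     0.    97.1]
35 [[257.99203279 294.78441545]]
45 [[245.13819522 304.18528448]]
55 [[234.64094925 315.1355729 ]]
[]
```

Call:
drive_tool(angular=[[0,0,0],[0,0,0],[0,0,0],[0,0,0],[0,0,0],[0,0,0],[0,0,0],[0,0,0],[0,0,0],[0,0,0]], delta_pos=[[-2,-1,0],[-2,-1.1,0],[-1.7,0,0],[0,0,0],[0,0,2.5],[0,0,2.5],[0,0,2.5],[0,0,2.4],[0,0,0],[0,0,0]], gripper=[0,0,0,0,0,0,0,0,0,0])

```text
time_s: 15.3
tool_pos: [0.5158, -0.0151, 0.1328]
tool_rot: [-180.0, -0.0, 97.3]
force: [0.4, -0.3, 1.0]
grip_width: 0.0007
grasp_force: 0.0
```

Call:
drive_tool(angular=[[0,0,0],[0,0,0],[0,0,0],[0,0,0]], delta_pos=[[-0.4,0,0],[-0.4,0,0],[-0.4,0,0],[0,0,0]], gripper=[0,0,0,0])

```text
time_s: 15.7
tool_pos: [0.5177, -0.0286, 0.1332]
tool_rot: [179.9, 0.0, 97.1]
force: [0.2, 0.1, -0.2]
grip_width: 0.0006
grasp_force: 0.0
```

```bash
python3 - <<'E'
from h import *
o=telemetry.get_obs();print(o['force'],w2b(*o['tool_pos'][:2]),o['tool_pos'],o['wrist_torque'],o['tool_rot'])
E
```

```text
[ 0.22631539  0.10842439 -0.18446359] [-0.0645 -0.0691] [ 0.51766703 -0.02860164  0.13323497] [-0.0834515   0.06108041 -0.02997004] [1.79927676e+02 6.91497424e-03 9.71259584e+01]
```

Call:
drive_tool(angular=[[0,0,0],[0,0,0],[0,0,0],[0,0,0]], delta_pos=[[-0.4,0,0],[-0.4,0,0],[0,0,0],[0,0,0]], gripper=[0,0,0,0])

```text
time_s: 16.1
tool_pos: [0.5172, -0.0303, 0.1327]
tool_rot: [-179.9, -0.4, 97.4]
force: [-3.8, 10.7, 5.0]
grip_width: 0.0005
grasp_force: 5.4
```

Call:
drive_tool(angular=[[0,0,0],[0,0,0],[0,0,0],[0,0,0]], delta_pos=[[-0.4,0,0],[0,0,0],[0,0,0],[0,0,0]], gripper=[0,0,0,0])

```text
time_s: 16.5
tool_pos: [0.5168, -0.031, 0.1325]
tool_rot: [-179.8, -0.7, 97.5]
force: [-6.6, 16.6, 6.9]
grip_width: 0.0002
grasp_force: 8.6
```

```bash
python3 - <<'E'
from h import *
o=telemetry.get_obs();print(o['force'],w2b(*o['tool_pos'][:2]),o['tool_pos'],o['wrist_torque'],o['tool_rot'])
E
```

```text
[-6.63321944 16.62606153  6.94582819] [-0.0656 -0.0713] [ 0.51682784 -0.03100894  0.13254494] [3.51197207 1.48238155 0.07992985] [-179.78866681   -0.67429346   97.51810132]
```

Call:
drive_tool(angular=[[0,0,0],[0,0,0],[0,0,0],[0,0,-0.1122],[0,0,-0.1122],[0,0,-0.1122],[0,0,-0.1122],[0,0,-0.1122],[0,0,-0.1122],[0,0,-0.1122],[0,0,0],[0,0,0]], delta_pos=[[2,0,0],[0,0,-4],[0,0,-4],[0,0,0],[0,0,0],[0,0,0],[0,0,0],[0,0,0],[0,0,0],[0,0,0],[0,0,0],[0,0,0]], gripper=[0,0,0,4.6,4.6,4.6,4.6,4.6,4.6,4.6,4.6,4.6])

```text
time_s: 17.7
tool_pos: [0.5162, -0.0199, 0.2126]
tool_rot: [180.0, 0.0, 142.0]
force: [-0.9, -0.4, 0.1]
grip_width: 0.0457
grasp_force: 0.0
```

```bash
python3 - <<'E'
from h import *
plan(*b2w(-.058,-.092),.128,142.2)
c=eyes.read_camera('wrist'); save(c,'w5.png',1.5)
for th in (35,40,45,50,55):
    k=b2w(-.082*np.sin(np.radians(th)),-.15+.082*np.cos(np.radians(th))); print(th,[np.round(proj(c,[[*k,.128+h]])[0]*1.5,0).tolist() for h in (.006,.014)])
E
```

```text
turn z rad -0.003 then shift cm [-2.73 -1.76  8.46] tcp [ 0.5162 -0.0199  0.2126] rot [180.   0. 142.]
35 [[384.0, 365.0], [384.0, 372.0]]
40 [[370.0, 363.0], [370.0, 370.0]]
45 [[356.0, 363.0], [355.0, 370.0]]
50 [[342.0, 363.0], [341.0, 370.0]]
55 [[328.0, 365.0], [326.0, 372.0]]
```

View pics/w5.png

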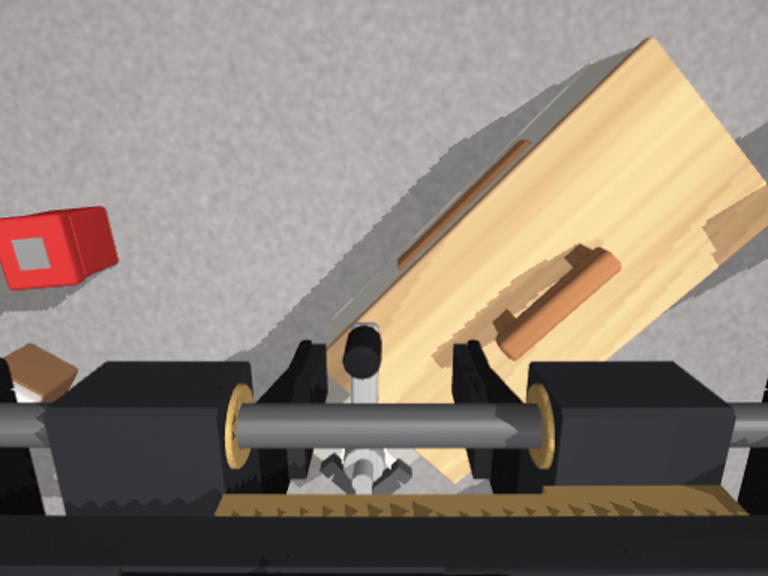

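The wrist view shows the knob at (362,352), with the handle straight along the tool at about 43° and the tail over the cam. I'll grip the knob and turn it with slight lift.

Call:
drive_tool(angular=[[0,0,0],[0,0,0],[0,0,0],[0,0,0],[0,0,0],[0,0,0],[0,0,0],[0,0,0],[0,0,0],[0,0,0],[0,0,0],[0,0,0],[0,0,0]], delta_pos=[[-1.3,-0.8,0],[-1.3,-0.8,0],[0,0,0],[0,0,2.5],[0,0,2.5],[0,0,2.5],[0,0,1],[0,0,0],[0,0,0],[0,0,0],[0,0,0],[0,0,0],[0,0,0]], gripper=[4.6,4.6,4.6,4.6,4.6,4.6,4.6,4.6,1.5,1.5,1.5,1.5,1.5], squeeze=20)

```text
time_s: 19.05
tool_pos: [0.5281, -0.0474, 0.1284]
tool_rot: [179.8, 0.1, 142.2]
force: [1.0, 1.3, 1.5]
grip_width: 0.0194
grasp_force: 20.0
```

Call:
drive_tool(angular=[[0,0,0],[0,0,0],[0,0,0],[0,0,0]], delta_pos=[[0,0,-0.3],[0,0,-0.3],[0,0,-0.3],[0,0,0]], gripper=[1.5,1.5,1.5,1.5])

```text
time_s: 19.45
tool_pos: [0.5287, -0.0487, 0.1353]
tool_rot: [179.9, 0.3, 142.2]
force: [10.8, -0.4, -16.5]
grip_width: 0.0195
grasp_force: 20.0
```

Call:
drive_tool(angular=[[0,0,-0.0698],[0,0,-0.0698],[0,0,0]], delta_pos=[[-0.02,-0.572,0],[-0.02,-0.572,0],[0,0,0]], gripper=[1.5,1.5,1.5])

```text
time_s: 19.75
tool_pos: [0.5264, -0.0518, 0.1365]
tool_rot: [179.3, 0.5, 150.5]
force: [19.3, 11.3, -17.6]
grip_width: 0.0195
grasp_force: 19.9
```

```bash
python3 - <<'E'
from h import *
o=telemetry.get_obs();p=w2b(*o['tool_pos'][:2]);print(o['force'],p,np.degrees(np.arctan2(-p[0],p[1]+.15)),np.hypot(p[0],p[1]+.15),o['tool_pos'],o['tool_rot'],o['grip_width'],o['wrist_torque'])
E
```

```text
[ 19.33304218  11.27133436 -17.63347384] [-0.0588 -0.0932] 45.991177575010795 0.0817537766711728 [ 0.52639133 -0.05182219  0.13654597] [179.30735905   0.48371295 150.4689541 ] 0.019460622876607332 [ 2.53255619 -4.24763302 -0.0931385 ]
```

Call:
drive_tool(angular=[[0,0,0.0698],[0,0,0.0698],[0,0,0],[0,0,0],[0,0,0],[0,0,0],[0,0,0]], delta_pos=[[-0.02,0.572,0],[-0.02,0.572,0],[0,0,0.5],[0,0,0.2],[0,0,0],[0,0,0],[0,0,0]], gripper=[2.6,2.6,2.6,2.6,1.5,1.5,1.5], squeeze=55)

```text
time_s: 20.45
tool_pos: [0.5275, -0.0474, 0.1296]
tool_rot: [179.9, 0.0, 142.3]
force: [4.1, 2.9, -3.2]
grip_width: 0.0187
grasp_force: 55.0
```

Call:
drive_tool(angular=[[0,0,0],[0,0,0],[0,0,0],[0,0,0],[0,0,0]], delta_pos=[[0,0,-0.3],[0,0,-0.3],[0,0,-0.3],[0,0,0],[0,0,0]], gripper=[1.5,1.5,1.5,1.5,1.5])

```text
time_s: 20.95
tool_pos: [0.5284, -0.0489, 0.1361]
tool_rot: [180.0, 0.2, 142.2]
force: [14.2, 1.2, -23.8]
grip_width: 0.0184
grasp_force: 55.0
```

```bash
python3 - <<'E'
from h import *
o=telemetry.get_obs();p=w2b(*o['tool_pos'][:2]);print(o['force'],p,np.degrees(np.arctan2(-p[0],p[1]+.15)),np.hypot(p[0],p[1]+.15),o['tool_pos'],o['tool_rot'],o['grip_width'],o['wrist_torque'])
s=eyes.read_camera('side'); cv2.imwrite('pics/s4.png',cv2.resize(s['pixels'][140:230,220:310],(600,600),interpolation=cv2.INTER_CUBIC)[:,:,::-1])
E
```

```text
[ 14.19984687   1.17818322 -23.75737967] [-0.0564 -0.0905] 43.467863863594545 0.08198298603978754 [ 0.52837952 -0.04888     0.13612413] [179.96317198   0.24123465 142.20169253] 0.01839079532212127 [ 0.36869693 -2.89655177  0.04031035]
```

Call:
drive_tool(angular=[[0,0,0],[0,0,0],[0,0,0],[0,0,0],[0,0,0]], delta_pos=[[0,0,-0.2],[0,0,-0.2],[0,0,-0.2],[0,0,0],[0,0,0]], gripper=[1.5,1.5,1.5,1.5,1.5])

```text
time_s: 21.5
tool_pos: [0.5287, -0.0496, 0.1406]
tool_rot: [-180.0, 0.3, 142.2]
force: [19.4, -2.0, -33.1]
grip_width: 0.0188
grasp_force: 54.9
```

View pics/s4.png

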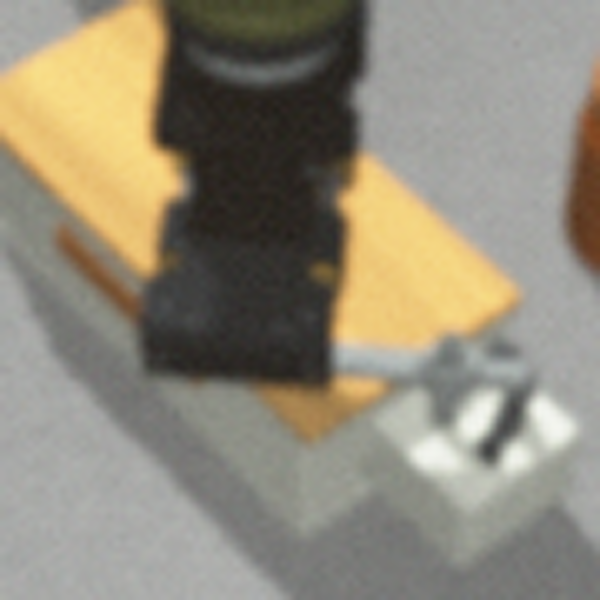

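Call:
drive_tool(angular=[[0,0,-0.0698],[0,0,-0.0698],[0,0,-0.0698],[0,0,0],[0,0,0]], delta_pos=[[-0.02,-0.572,0],[-0.02,-0.572,0],[-0.02,-0.572,0],[0,0,0],[0,0,0]], gripper=[1.5,1.5,1.5,1.5,1.5])

```text
time_s: 22.0
tool_pos: [0.5253, -0.054, 0.1426]
tool_rot: [179.2, 0.6, 154.6]
force: [30.1, 17.0, -33.3]
grip_width: 0.0185
grasp_force: 54.6
```

```bash
cat >> h.py <<'E'
def st():
    o=telemetry.get_obs();p=w2b(*o['tool_pos'][:2]);f=o['force'];th=np.arctan2(-p[0],p[1]+.15)
    fb=w2b(f[0]+BX,f[1]+BY)
    print('box',p,'th %.1f r %.4f'%(np.degrees(th),np.hypot(p[0],p[1]+.15)),'z',o['tool_pos'][2].round(4),'rot',o['tool_rot'].round(1),'w',o['grip_width'].round(4),'F tang %.1f rad %.1f z %.1f'%(-fb[0]*np.cos(th)-fb[1]*np.sin(th),-fb[0]*np.sin(th)+fb[1]*np.cos(th),f[2]),'t',o['time_s'])
E
python3 -c "
from h import *
st()"
```

```text
Traceback (most recent call last):
  File "h.py", line 29, in st
    print('box',p,'th %.1f r %.4f'%(np.degrees(th),np.hypot(p[0],p[1]+.15)),'z',o['tool_pos'][2].round(4),'rot',o['tool_rot'].round(1),'w',o['grip_width'].round(4),'F tang %.1f rad %.1f z %.1f'%(-fb[0]*np.cos(th)-fb[1]*np.sin(th),-fb[0]*np.sin(th)+fb[1]*np.cos(th),f[2]),'t',o['time_s'])
                                                                                                                                           ^^^^^^^^^^^^^^^^^^^^^
AttributeError: 'float' object has no attribute 'round'
```

Call:
drive_tool(angular=[[0,0,0.0698],[0,0,0.0698],[0,0,0.0698],[0,0,0],[0,0,0],[0,0,0],[0,0,0],[0,0,0],[0,0,0],[0,0,0],[0,0,0]], delta_pos=[[-0.02,0.572,0],[-0.02,0.572,0],[-0.02,0.572,0],[0,0,0],[0,0,-2],[0,0,-2],[0,0,0],[0,0,0],[0,0,0],[0,0,0],[0,0,0]], gripper=[2.6,4,4,4,4,4,0,0,0,0,0])

```text
time_s: 23.1
tool_pos: [0.5264, -0.0484, 0.1838]
tool_rot: [-179.9, -0.1, 142.2]
force: [-0.2, -0.1, 0.1]
grip_width: 0.0079
grasp_force: 0.0
```

```bash
sed -i "s/o\['grip_width'\].round(4)/round(o['grip_width'],4)/" h.py; python3 -c "
from h import *
st(); plan(*b2w(-.057,-.091),.165,142.2)
s=eyes.read_camera('side')
cv2.imwrite('pics/s5.png',s['pixels'][:,:,::-1])"
```

```text
box [-0.0583 -0.0898] th 44.1 r 0.0838 z 0.1838 rot [-1.799e+02 -1.000e-01  1.422e+02] w 0.0079 F tang 0.2 rad 0.1 z 0.1 t 23.1
turn z rad 0.000 then shift cm [-0.17  0.    1.88] tcp [ 0.5264 -0.0484  0.1838] rot [-1.799e+02 -1.000e-01  1.422e+02]
```

Call:
drive_tool(angular=[[0,0,0],[0,0,0],[0,0,0],[0,0,0]], delta_pos=[[-0.17,0,1.5],[0,0,1],[0,0,0.5],[0,0,0]], gripper=[0,0,0,0])

```text
time_s: 23.55
tool_pos: [0.5274, -0.0493, 0.1531]
tool_rot: [-179.9, -0.1, 142.2]
force: [-0.4, -0.6, 0.5]
grip_width: 0.0006
grasp_force: 0.0
```

Call:
drive_tool(angular=[[0,0,0],[0,0,0],[0,0,0]], delta_pos=[[0,0,0.3],[0,0,0.2],[0,0,0]], gripper=[0,0,0])

```text
time_s: 23.85
tool_pos: [0.5283, -0.0493, 0.1495]
tool_rot: [180.0, -0.0, 142.2]
force: [-0.4, -0.8, -0.3]
grip_width: 0.0008
grasp_force: 0.0
```

Call:
drive_tool(angular=[[0,0,0],[0,0,0],[0,0,0]], delta_pos=[[0,0,0.3],[0,0,0.2],[0,0,0]], gripper=[0,0,0])

```text
time_s: 24.15
tool_pos: [0.5283, -0.0485, 0.1455]
tool_rot: [179.9, -0.1, 142.2]
force: [-3.3, 1.7, 7.8]
grip_width: 0.0004
grasp_force: 3.9
```

Contact with the knob top puts it at about 132 mm, so the handle has risen only about 4 mm, not the 14 mm the cam profile gives at this angle. It's wedged against the ramp. I'll turn it back to 0 and redo the turn while carrying the knob upward along the cam profile.

Call:
drive_tool(angular=[[0,0,0],[0,0,0],[0,0,0],[0,0,0],[0,0,0],[0,0,0],[0,0,0],[0,0,0],[0,0,0],[0,0,0]], delta_pos=[[0,0,-1.5],[0,0,0],[0,0,0],[0,0,0],[0,0,1.5],[0,0,1.5],[0,0,0.8],[0,0,0],[0,0,0],[0,0,0]], gripper=[0,4.4,4.4,4.4,4.4,4.4,4.4,4.4,2.6,2.6])

```text
time_s: 25.15
tool_pos: [0.5287, -0.0494, 0.1219]
tool_rot: [180.0, 0.0, 142.2]
force: [-0.1, 0.5, 0.5]
grip_width: 0.0344
grasp_force: 0.0
```

Call:
drive_tool(angular=[[0,0,0.1047],[0,0,0.1047],[0,0,0.1047],[0,0,0]], delta_pos=[[-0.045,0.857,0],[-0.045,0.857,0],[-0.045,0.857,0],[0,0,0]], gripper=[2.6,2.6,2.6,2.6])

```text
time_s: 25.55
tool_pos: [0.536, -0.0448, 0.12]
tool_rot: [-178.3, -0.1, 123.7]
force: [-28.4, -20.9, 17.3]
grip_width: 0.0269
grasp_force: 17.3
```

```bash
python3 -c "
from h import *
st()"
```

```text
box [-0.0484 -0.0874] th 37.7 r 0.0791 z 0.12 rot [-1.783e+02 -1.000e-01  1.237e+02] w 0.0269 F tang 34.9 rad 5.2 z 17.3 t 25.55
```

Call:
drive_tool(angular=[[0,0,-0.1047],[0,0,-0.1047],[0,0,-0.1047],[0,0,0],[0,0,0],[0,0,0],[0,0,0]], delta_pos=[[-0.045,-0.857,0],[-0.045,-0.857,0],[-0.045,-0.857,0],[0,0,0],[0,0,0],[0,0,0],[0,0,0]], gripper=[3,3,3,3,1.5,1.5,1.5], squeeze=60)

```text
time_s: 26.25
tool_pos: [0.527, -0.0511, 0.1217]
tool_rot: [-179.8, -0.1, 142.1]
force: [-6.5, -4.7, 4.3]
grip_width: 0.0186
grasp_force: 60.0
```

Call:
drive_tool(angular=[[0,0,0],[0,0,0],[0,0,0],[0,0,0],[0,0,0],[0,0,0]], delta_pos=[[0,0,-0.4],[0,0,-0.4],[0,0,-0.4],[0,0,-0.4],[0,0,0],[0,0,0]], gripper=[1.5,1.5,1.5,1.5,1.5,1.5])

```text
time_s: 26.85
tool_pos: [0.5267, -0.0532, 0.1302]
tool_rot: [-179.5, 0.2, 142.0]
force: [16.6, -10.0, -44.3]
grip_width: 0.0186
grasp_force: 60.0
```

```bash
python3 -c "
from h import *
st(); o=telemetry.get_obs(); print(o['force'])
s=eyes.read_camera('side'); cv2.imwrite('pics/s6.png',s['pixels'][:,:,::-1]); a=cv2.imread('pics/s5.png',0).astype(np.float32); b=cv2.cvtColor(s['pixels'],cv2.COLOR_RGB2GRAY).astype(np.float32)
for r in [(272,184,298,206),(280,186,296,202)]:
    f=lambda x:x[r[1]:r[3],r[0]:r[2]]
    print(cv2.phaseCorrelate(f(a).copy(),f(b).copy(),cv2.createHanningWindow((r[2]-r[0],r[3]-r[1]),cv2.CV_32F)))
c=b2w(0,-.15);d=b2w(-.02,-.13)
for h in (0,.01): print(proj(s,[[*c,.1+h],[*d,.096+h]]))
m=np.vstack([cv2.resize(x[170:215,255:310],(660,280),interpolation=cv2.INTER_CUBIC) for x in (a,b)]); cv2.imwrite('pics/cmp.png',m)
"
```

```text
box [-0.0586 -0.0946] th 46.6 r 0.0806 z 0.1302 rot [-179.5    0.2  142. ] w 0.0186 F tang -1.7 rad -19.3 z -44.3 t 26.85
[ 16.56791918 -10.00183985 -44.26266408]
((0.6600494425107826, 0.5558107453863297), 1.0463410032752118)
((0.058638355382759855, 0.015240010337346455), 0.9805902792140841)
[[286.27078345 195.63515914]
 [276.48590276 195.63127791]]
[[286.48210372 193.53798859]
 [276.62853485 193.5435775 ]][ WARN:0@0.671] global loadsave.cpp:1063 imwrite_ Unsupported depth image for selected encoder is fallbacked to CV_8U.
```

Call:
drive_tool(angular=[[0,0,0.0698],[0,0,0.0698],[0,0,0.0698],[0,0,0]], delta_pos=[[-0.02,0.572,0],[-0.02,0.572,0],[-0.02,0.572,0],[0,0,0]], gripper=[1.5,1.5,1.5,1.5])

```text
time_s: 27.3
tool_pos: [0.5333, -0.0444, 0.1297]
tool_rot: [-178.8, -0.0, 129.8]
force: [1.2, -16.1, -30.0]
grip_width: 0.0187
grasp_force: 60.0
```

```bash
python3 -c "
from h import *
st()"
```

```text
box [-0.051  -0.0867] th 38.9 r 0.0813 z 0.1297 rot [-178.8   -0.   129.8] w 0.0187 F tang 10.7 rad -12.0 z -30.0 t 27.3
```

Call:
drive_tool(angular=[[0,0,0.0698],[0,0,0.0698],[0,0,0]], delta_pos=[[-0.02,0.572,0],[-0.02,0.572,0],[0,0,0]], gripper=[1.5,1.5,1.5])

```text
time_s: 27.6
tool_pos: [0.5384, -0.0401, 0.1297]
tool_rot: [-178.3, -0.1, 121.8]
force: [-13.0, -19.4, -19.5]
grip_width: 0.019
grasp_force: 59.8
```

```bash
python3 -c "
from h import *
st()"
```

```text
box [-0.0454 -0.083 ] th 34.1 r 0.0809 z 0.1297 rot [-1.783e+02 -1.000e-01  1.218e+02] w 0.019 F tang 22.6 rad -6.0 z -19.5 t 27.6
```

Call:
drive_tool(angular=[[0,0,0.0698],[0,0,0.0698],[0,0,0.0698],[0,0,0]], delta_pos=[[-0.02,0.572,0],[-0.02,0.572,0],[-0.02,0.572,0],[0,0,0]], gripper=[1.5,1.5,1.5,1.5])

```text
time_s: 28.0
tool_pos: [0.5441, -0.0372, 0.1287]
tool_rot: [-177.0, 0.1, 109.6]
force: [-38.7, -24.8, 0.5]
grip_width: 0.0189
grasp_force: 59.3
```

```bash
python3 -c "
from h import *
st()"
```

```text
box [-0.0394 -0.0809] th 29.7 r 0.0795 z 0.1287 rot [-1.770e+02  1.000e-01  1.096e+02] w 0.0189 F tang 45.8 rad 3.4 z 0.5 t 28.0
```

Call:
drive_tool(angular=[[0,0,0.0698],[0,0,0.0698],[0,0,0.0698],[0,0,0]], delta_pos=[[-0.02,0.572,0],[-0.02,0.572,0],[-0.02,0.572,0],[0,0,0]], gripper=[1.5,1.5,1.5,1.5])

```text
time_s: 28.4
tool_pos: [0.5488, -0.0352, 0.1272]
tool_rot: [-175.5, 0.5, 97.4]
force: [-66.2, -25.5, 18.0]
grip_width: 0.0188
grasp_force: 59.8
```

```bash
python3 -c "
from h import *
st()
s=eyes.read_camera('side'); cv2.imwrite('pics/s7.png',s['pixels'][:,:,::-1])"
```

```text
box [-0.0344 -0.0795] th 26.0 r 0.0784 z 0.1272 rot [-175.5    0.5   97.4] w 0.0188 F tang 69.4 rad 14.9 z 18.0 t 28.4
```

Call:
drive_tool(angular=[[0,0,-0.1],[0,0,-0.1],[0,0,-0.1],[0,0,-0.1],[0,0,-0.1],[0,0,-0.1],[0,0,-0.1],[0,0,0],[0,0,0],[0,0,0],[0,0,0],[0,0,0],[0,0,0]], delta_pos=[[-0.04,-0.82,0],[-0.04,-0.82,0],[-0.04,-0.82,0],[-0.04,-0.82,0],[-0.04,-0.82,0],[-0.04,-0.82,0],[-0.04,-0.82,0],[0,0,0],[0,0,0],[0,0,0],[0,0,-2],[0,0,-3],[0,0,0]], gripper=[2.2,2.2,2.2,2.2,2.2,2.2,2.2,3,5,5,5,5,5], squeeze=30)

```text
time_s: 29.75
tool_pos: [0.5348, -0.0446, 0.1915]
tool_rot: [179.7, 0.3, 138.3]
force: [0.6, -0.1, 0.4]
grip_width: 0.0491
grasp_force: 0.0
```

```bash
python3 -c "
from h import *
st(); plan(*b2w(.0,-.215),.19,142.2)
s=eyes.read_camera('side'); w=eyes.read_camera('wrist'); cv2.imwrite('pics/w6.png',w['pixels'][:,:,::-1]); print(w['mtx'])
P=[[*b2w(-.082*np.sin(t),-.15+.082*np.cos(t)),.132] for t in np.radians([0,20,35,40,45,50,60])]
print(proj(w,P).round(0).tolist())
hs=cv2.cvtColor(w['pixels'],cv2.COLOR_RGB2HSV)
"
```

```text
box [-0.0496 -0.0871] th 38.3 r 0.0801 z 0.1915 rot [179.7   0.3 138.3] w 0.0491 F tang -0.3 rad -0.5 z 0.4 t 29.75
turn z rad -0.068 then shift cm [-12.55  -5.54   0.15] tcp [ 0.5348 -0.0446  0.1915] rot [179.7   0.3 138.3]
[[325.71024255   0.         259.3204025 ]
 [  0.         325.71024255 192.16285095]
 [  0.           0.           1.        ]]
[[334.0, 243.0], [299.0, 224.0], [269.0, 217.0], [258.0, 216.0], [247.0, 216.0], [237.0, 218.0], [216.0, 222.0]]
```

Call:
drive_tool(angular=[[0,0,0],[0,0,0],[0,0,0],[0,0,0],[0,0,0],[0,0,0],[0,0,0],[0,0,0]], delta_pos=[[-3,-1.3,0],[-3,-1.4,0],[-3,-1.4,0],[-3.5,-1.4,0],[0,0,2],[0,0,2],[0,0,0],[0,0,0]], gripper=[5,5,8,8,8,8,8,8])

```text
time_s: 30.65
tool_pos: [0.5881, -0.1687, 0.1467]
tool_rot: [-179.9, -0.1, 138.3]
force: [0.4, 0.4, 0.6]
grip_width: 0.0792
grasp_force: 0.0
```

```bash
python3 -c "
from h import *
st(); w=eyes.read_camera('wrist'); t=eyes.read_camera('top'); s=eyes.read_camera('side')
f=lambda c,P,n:tuple(np.clip(np.round(proj(c,[P])[0]).astype(int),n,[511-n,383-n]))
v=[]
for c,n,P in ((w,60,[*b2w(-.0,-.15),.1]),(t,18,[*b2w(-.01,-.14),.1]),(s,18,[*b2w(-.01,-.14),.1])):
    x,y=f(c,P,n); v.append(c['pixels'][y-n:y+n,x-n:x+n][:,:,::-1]); print(x,y)
im=np.hstack([cv2.resize(v[0],(560,560),interpolation=cv2.INTER_CUBIC),np.vstack([cv2.resize(q,(240,280),interpolation=cv2.INTER_CUBIC) for q in v[1:]])])
cv2.imwrite('pics/close.png',im)"
```

```text
box [-0.0122 -0.2169] th 169.7 r 0.0680 z 0.1467 rot [-1.799e+02 -1.000e-01  1.383e+02] w 0.0792 F tang 0.4 rad -0.5 z 0.6 t 30.65
349 159
277 179
281 195
```

View pics/close.png

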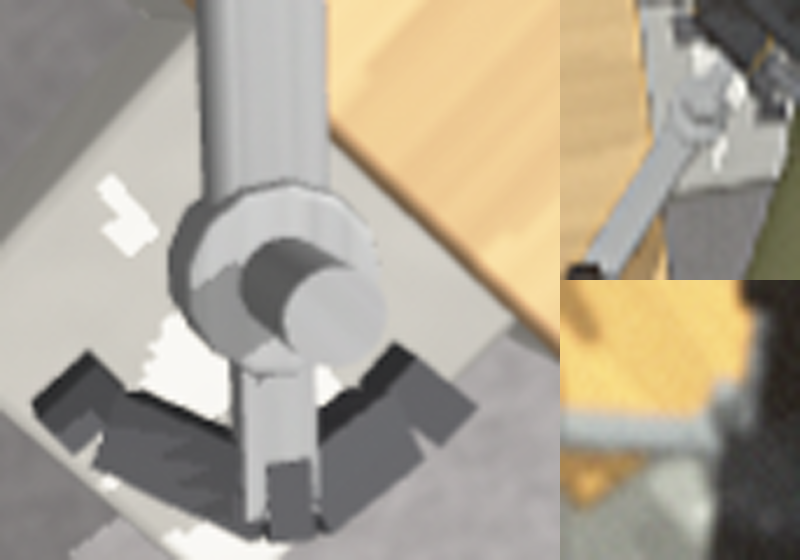

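The close-up shows the handle's tail, at (280,450), sitting on the centre of the dark cam, with the narrow dark top block, at (290,500), poking through it. It's wedged there. I'll push it back broadside, where the tool is stiff.

Call:
drive_tool(angular=[[0,0,0],[0,0,0.12],[0,0,0.12],[0,0,0.12],[0,0,0.12],[0,0,0.12],[0,0,0.12],[0,0,0.12],[0,0,0.12],[0,0,0.12],[0,0,0.12],[0,0,0.12],[0,0,0.12],[0,0,0.118],[0,0,0],[0,0,0]], delta_pos=[[0,0,-4],[0,0,0],[0,0,0],[0,0,0],[0,0,0],[0,0,0],[0,0,0],[0,0,0],[0,0,0],[0,0,0],[0,0,0],[0,0,0],[0,0,0],[0,0,0],[0,0,0],[0,0,0]], gripper=[0,0,0,0,0,0,0,0,0,0,0,0,0,0,0,0])

```text
time_s: 32.4
tool_pos: [0.5889, -0.169, 0.1882]
tool_rot: [180.0, -0.1, 49.2]
force: [0.3, 0.5, -0.0]
grip_width: 0.0
grasp_force: 0.0
```

```bash
python3 -c "
from h import *
st(); plan(*b2w(-.076,-.108),.122,49.2)"
```

```text
box [-0.0114 -0.2173] th 170.4 r 0.0683 z 0.1882 rot [ 1.80e+02 -1.00e-01  4.92e+01] w 0.0 F tang 0.3 rad -0.5 z -0.0 t 32.4
turn z rad 0.001 then shift cm [  2.51 -12.44   6.62] tcp [ 0.5889 -0.169   0.1882] rot [ 1.80e+02 -1.00e-01  4.92e+01]
```

Call:
drive_tool(angular=[[0,0,0],[0,0,0],[0,0,0],[0,0,0],[0,0,0],[0,0,0],[0,0,0],[0,0,0],[0,0,0],[0,0,0],[0,0,0],[0,0,0]], delta_pos=[[0.5,-3,0],[0.5,-3,0],[0.5,-3,0],[0.5,-3.4,0],[0.5,0,0],[0,0,2],[0,0,2],[0,0,2.6],[0,0,0],[0.7,0,0],[0.7,0,0],[0,0,0]], gripper=[0,0,0,0,0,0,0,0,0,0,0,0])

```text
time_s: 33.6
tool_pos: [0.5157, -0.0639, 0.1213]
tool_rot: [-179.7, 0.7, 48.9]
force: [-14.3, -10.3, 4.2]
grip_width: 0.0006
grasp_force: 7.7
```

```bash
python3 -c "
from h import *
st()"
```

```text
box [-0.0709 -0.1038] th 56.9 r 0.0846 z 0.1213 rot [-179.7    0.7   48.9] w 0.0006 F tang 15.6 rad 8.4 z 4.2 t 33.6
```

Call:
drive_tool(angular=[[0,0,0],[0,0,0],[0,0,0],[0,0,0]], delta_pos=[[0.5,0,0],[0.5,0,0],[0.5,0,0],[0,0,0]], gripper=[0,0,0,0])

```text
time_s: 34.0
tool_pos: [0.5186, -0.0595, 0.1205]
tool_rot: [-179.3, 1.5, 48.6]
force: [-29.9, -21.2, 16.0]
grip_width: 0.0002
grasp_force: 17.2
```

```bash
python3 -c "
from h import *
st()"
```

```text
box [-0.0675 -0.0998] th 53.4 r 0.0841 z 0.1205 rot [-179.3    1.5   48.6] w 0.0002 F tang 33.1 rad 15.6 z 16.0 t 34.0
```

Call:
drive_tool(angular=[[0,0,0],[0,0,0],[0,0,0],[0,0,0]], delta_pos=[[0.6,0,0],[0.6,0,0],[0.6,0,0],[0,0,0]], gripper=[0,0,0,0])

```text
time_s: 34.4
tool_pos: [0.5224, -0.0547, 0.1194]
tool_rot: [-178.9, 2.6, 48.3]
force: [-50.4, -35.0, 28.3]
grip_width: 0.0006
grasp_force: 28.3
```

```bash
python3 -c "
from h import *
st()"
```

```text
box [-0.0631 -0.0956] th 49.2 r 0.0833 z 0.1194 rot [-178.9    2.6   48.3] w 0.0006 F tang 57.0 rad 22.6 z 28.3 t 34.4
```

Call:
drive_tool(angular=[[0,0,0],[0,0,0],[0,0,0]], delta_pos=[[0.5,0,0],[0.5,0,0],[0,0,0]], gripper=[0,0,0])

```text
time_s: 34.7
tool_pos: [0.5249, -0.0525, 0.1188]
tool_rot: [-178.8, 3.2, 48.0]
force: [-59.7, -43.2, 33.1]
grip_width: 0.0004
grasp_force: 34.0
```

```bash
python3 -c "
from h import *
st(); o=telemetry.get_obs(); print(np.linalg.norm(o['force']))"
```

```text
box [-0.0603 -0.0937] th 47.0 r 0.0825 z 0.1188 rot [-178.8    3.2   48. ] w 0.0004 F tang 70.0 rad 23.1 z 33.1 t 34.7
80.82377983978809
```

Call:
drive_tool(angular=[[0,0,0],[0,0,0],[0,0,0],[0,0,0],[0,0,0]], delta_pos=[[0,0,-0.4],[0,0,-0.4],[0,0,-0.4],[0,0,-0.4],[0,0,0]], gripper=[0,0,0,0,0])

```text
time_s: 35.2
tool_pos: [0.5504, -0.0244, 0.1393]
tool_rot: [179.9, -0.2, 49.2]
force: [0.0, 1.0, 0.3]
grip_width: 0.0006
grasp_force: 0.0
```

```bash
python3 -c "
from h import *
st(); o=telemetry.get_obs(); print(np.linalg.norm(o['force']))"
```

```text
box [-0.0315 -0.069 ] th 21.3 r 0.0869 z 0.1393 rot [179.9  -0.2  49.2] w 0.0006 F tang -0.5 rad 0.9 z 0.3 t 35.2
1.0612247383657119
```

```bash
python3 -c "
from h import *
s=eyes.read_camera('side'); t=eyes.read_camera('top'); w=eyes.read_camera('wrist')
for c,n in ((s,'s'),(t,'t'),(w,'w')):
    print(n,[(d['centre'],round(d['p'],2)) for d in models.search_frame(c,'latch_knob')[:2]])
    for th,h in ((0,0),(43,.004),(43,.014)):
        k=b2w(-.082*np.sin(np.radians(th)),-.15+.082*np.cos(np.radians(th))); print(th,proj(c,[[*k,.112+h]]).round(0))
    x,y=np.clip(np.round(proj(c,[[*b2w(-.04,-.1),.11]])[0]).astype(int),[30,30],[481,353]); g=cv2.cvtColor(c['pixels'][y-24:y+24,x-30:x+30],cv2.COLOR_RGB2GRAY); print(x,y)
    v=np.argwhere(g<45); print(len(v), v.mean(0)[::-1]+[x-30,y-24] if len(v) else '')
"
```

```text
s [([282.2, 188.7], 0.83)]
0 [[268. 176.]]
43 [[258. 189.]]
43 [[258. 187.]]
265 190
84 [263.92857143 174.05952381]
t [([284.9, 171.7], 0.38)]
0 [[250. 178.]]
43 [[261. 197.]]
43 [[261. 197.]]
264 191
4 [275.75 180.5 ]
w [([312.5, 216.7], 0.58)]
0 [[298. 193.]]
43 [[260. 286.]]
43 [[261. 295.]]
290 273
1243 [291.63395012 259.76347546]
```

```bash
python3 -c "
from h import *
s=eyes.read_camera('side'); w=eyes.read_camera('wrist')
for c,th,h in ((w,0,.016),(w,10,.018),(w,20,.02),(s,43,.01),(s,43,.02),(s,20,.01),(s,0,.01)):
    k=b2w(-.082*np.sin(np.radians(th)),-.15+.082*np.cos(np.radians(th))); x,y=proj(c,[[*k,.112+h]])[0].round().astype(int)
    print(th,x,y,c['pixels'][y-1:y+2,x-1:x+2].reshape(-1,3).mean(0).round())
g=cv2.cvtColor(w['pixels'],cv2.COLOR_RGB2GRAY)[120:290:8,200:400:5]
for r in g: print(' '.join('%3d'%v for v in r))
"
```

```text
0 302 200 [36. 34. 37.]
10 285 222 [39. 38. 38.]
20 272 247 [18. 18. 19.]
43 258 188 [234. 195. 117.]
43 258 186 [238. 202. 122.]
20 262 180 [69. 58. 43.]
0 268 174 [56. 50. 44.]
114 144 147 148 151 155 148 130  82 202 204 206 205 201 196 191 197 200 196 202 207 212 212 212 208 208 211 212 212 211 214 218 214 209 207 208 206 198 160 164
161 159 120 145 146 147 150 153 143 120  75 203 205 207 205 202 196 192 199 200 197 195 206 212 212 210 207 208 212 212 213 211 217 217 211 207 208 207 207 158
217 165 162 155 126 145 146 146 150 151 139 107  91 204 207 206 205 201 195 194 200 200 197 196 211 212 212 209 207 209 212 212 212 212 220 214 207 206 205 204
206 212 218 165 160 117 130 145 144 146 149 150 138 104 202 204 207 205 205 200 194 198 201 201 197 200 214 214 212 207 207 211 212 212 211 216 218 211 205 206
207 204 207 213 218 184 159 101 136 144 144 144 108 149 151 204 202 205 207 206 205 201 194 199 202 200 197 205 214 214 211 207 208 211 212 211 211 220 215 207
211 208 207 204 208 213 217 183 158 106 134  97 149 154 152 150 207 203 201 206 206 205 204 200 195 200 203 201 196 210 2
[... 1898 characters left out ...]
  37  38  37  37  38  37  37  37  37  37  37  37 185 189 185
 37  37  38  38  38  38  37  37  75  67  32  32 101  31  30 126  37  37  37  37  37  37  37  37  38  37  38  37  37  37  36  38  38  37  38  37  37  37 108 124
 54  53  54  53  53  51  51  52  72  51  52  86  86  86  85 102  39  49  48  49  48  48  48  48  48  48  48  49  49  48  48  48  50  49  48  49  49  48  48  59
 53  53  53  54  55  54  56  54  95  65  65  64 115 116 115 117  38  56  55  54  55  54  54  54  54  55  54  53  54  54  54  53  54  53  53  52  52  52  52  52
 54  55  53  55  54  55  54  55 111  77  76 112 111 111 112 115  40  56  56  56  55  55  54  54  53  54  54  55  54  54  54  53  54  53  52  53  54  53  52  58
```

The knob's top disc shows at about (292,207) in the wrist image, matching roughly 5°, so the handle has sprung back free. This time I'll grip the knob and carry it up along the cam profile.

Call:
drive_tool(angular=[[0,0,0],[0,0,0],[0,0,-0.12],[0,0,-0.12],[0,0,-0.12],[0,0,-0.12],[0,0,-0.12],[0,0,-0.12],[0,0,-0.12],[0,0,0],[0,0,0]], delta_pos=[[0,0,-3],[0,0,-3],[0,0,0],[0,0,0],[0,0,0],[0,0,0],[0,0,0],[0,0,0],[0,0,0],[0,0,0],[0,0,0]], gripper=[0,0,4.6,4.6,4.6,4.6,4.6,4.6,4.6,4.6,4.6])

```text
time_s: 36.7
tool_pos: [0.5486, -0.0262, 0.1975]
tool_rot: [-180.0, -0.0, 97.0]
force: [-0.8, 0.1, -0.1]
grip_width: 0.0455
grasp_force: 0.0
```

```bash
python3 -c "
from h import *
st(); plan(*b2w(-.003,-.068),.116,97.2)
w=eyes.read_camera('wrist'); g=cv2.cvtColor(w['pixels'],cv2.COLOR_RGB2GRAY)
for th in (0,5,10): print(th,proj(w,[[*b2w(-.082*np.sin(np.radians(th)),-.15+.082*np.cos(np.radians(th))),.128]]))
v=g[190:240,240:330]; m=(v<50); n,l,st_,ce=cv2.connectedComponentsWithStats(m.astype(np.uint8)); print([(s.tolist(),(c+[240,190]).round()) for s,c in zip(st_,ce) if s[4]>60][1:])"
```

```text
box [-0.0335 -0.0705] th 22.8 r 0.0863 z 0.1975 rot [-180.   -0.   97.] w 0.0455 F tang 0.6 rad 0.5 z -0.1 t 36.7
turn z rad -0.003 then shift cm [0.25 3.05 8.15] tcp [ 0.5486 -0.0262  0.1975] rot [-180.   -0.   97.]
0 [[308.72028873 207.1520106 ]]
5 [[298.59884336 207.6057905 ]]
10 [[288.54060287 208.88820113]]
[([43, 0, 28, 29, 656], array([296., 203.])), ([62, 37, 22, 13, 210], array([312., 234.]))]
```

Call:
drive_tool(angular=[[0,0,0],[0,0,0],[0,0,0],[0,0,0],[0,0,0],[0,0,0],[0,0,0],[0,0,0],[0,0,0],[0,0,0],[0,0,0]], delta_pos=[[0.25,1.3,0],[0,1.35,0],[0,0,0],[0,0,2.5],[0,0,2.5],[0,0,2.9],[0,0,0],[0,0,0],[0,0,0],[0,0,0],[0,0,0]], gripper=[4.6,4.6,4.6,4.6,4.6,4.6,4.6,1.5,1.5,1.5,1.5], squeeze=25)

```text
time_s: 37.85
tool_pos: [0.5753, -0.0202, 0.1198]
tool_rot: [179.9, -0.0, 97.2]
force: [0.9, -0.6, -0.0]
grip_width: 0.0221
grasp_force: 0.0
```

```bash
python3 -c "
from h import *
st()"
```

```text
box [-0.0062 -0.068 ] th 4.3 r 0.0822 z 0.1198 rot [179.9  -0.   97.2] w 0.0221 F tang -0.8 rad -0.7 z -0.0 t 37.85
```

Call:
drive_tool(angular=[[0,0,0],[0,0,0],[0,0,0],[0,0,0],[0,0,0]], delta_pos=[[0,0,0],[0,0,0],[0,0,-0.3],[0,0,-0.3],[0,0,0]], gripper=[1.5,1.5,1.5,1.5,1.5])

```text
time_s: 38.35
tool_pos: [0.5739, -0.0212, 0.1237]
tool_rot: [-179.9, 0.1, 97.2]
force: [3.3, -3.5, -8.7]
grip_width: 0.0193
grasp_force: 25.2
```

```bash
python3 -c "
from h import *
st()"
```

```text
box [-0.0078 -0.0687] th 5.5 r 0.0817 z 0.1237 rot [-1.799e+02  1.000e-01  9.720e+01] w 0.0193 F tang -2.5 rad -4.2 z -8.7 t 38.35
```

Call:
drive_tool(angular=[[0,0,-0.07],[0,0,-0.07],[0,0,-0.07],[0,0,0]], delta_pos=[[-0.02,-0.574,-0.14],[-0.02,-0.574,-0.14],[-0.02,-0.574,-0.14],[0,0,0]], gripper=[1.5,1.5,1.5,1.5])

```text
time_s: 38.75
tool_pos: [0.5572, -0.0271, 0.1281]
tool_rot: [-179.9, 0.2, 109.2]
force: [4.3, -7.9, -8.5]
grip_width: 0.0193
grasp_force: 25.2
```

```bash
python3 -c "
from h import *
st()"
```

```text
box [-0.0251 -0.0726] th 18.0 r 0.0814 z 0.1281 rot [-179.9    0.2  109.2] w 0.0193 F tang -0.5 rad -9.0 z -8.5 t 38.75
```

Call:
drive_tool(angular=[[0,0,-0.07],[0,0,-0.07],[0,0,-0.07],[0,0,0]], delta_pos=[[-0.06,-0.574,-0.15],[-0.06,-0.574,-0.15],[-0.06,-0.574,-0.15],[0,0,0]], gripper=[1.5,1.5,1.5,1.5])

```text
time_s: 39.15
tool_pos: [0.5429, -0.0362, 0.1328]
tool_rot: [-180.0, 0.2, 121.2]
force: [6.8, -7.8, -10.5]
grip_width: 0.0194
grasp_force: 25.2
```

```bash
python3 -c "
from h import *
st()"
```

```text
box [-0.0404 -0.0798] th 29.9 r 0.0810 z 0.1328 rot [-180.     0.2  121.2] w 0.0194 F tang -0.7 rad -10.4 z -10.5 t 39.15
```

Call:
drive_tool(angular=[[0,0,-0.07],[0,0,-0.07],[0,0,-0.07],[0,0,0]], delta_pos=[[-0.04,-0.574,-0.15],[-0.04,-0.574,-0.15],[-0.04,-0.574,-0.15],[0,0,0]], gripper=[1.5,1.5,1.5,1.5])

```text
time_s: 39.55
tool_pos: [0.5309, -0.0476, 0.1379]
tool_rot: [180.0, 0.4, 133.2]
force: [9.1, -8.8, -10.3]
grip_width: 0.0195
grasp_force: 25.2
```

```bash
python3 -c "
from h import *
st()"
```

```text
box [-0.0538 -0.0896] th 41.7 r 0.0809 z 0.1379 rot [180.    0.4 133.2] w 0.0195 F tang 0.7 rad -12.7 z -10.3 t 39.55
```

Call:
drive_tool(angular=[[0,0,-0.07],[0,0,-0.07],[0,0,-0.07],[0,0,-0.07],[0,0,0]], delta_pos=[[-0.1,-0.574,-0.1],[-0.1,-0.574,0],[-0.1,-0.574,0],[-0.04,-0.574,0],[0,0,0]], gripper=[1.5,1.5,1.5,1.5,1.5])

```text
time_s: 40.05
tool_pos: [0.5191, -0.0661, 0.1389]
tool_rot: [180.0, 0.4, 149.2]
force: [10.9, -6.2, -10.6]
grip_width: 0.0191
grasp_force: 25.1
```

```bash
python3 -c "
from h import *
st()"
```

```text
box [-0.0677 -0.1065] th 57.3 r 0.0805 z 0.1389 rot [180.    0.4 149.2] w 0.0191 F tang 0.9 rad -12.5 z -10.6 t 40.05
```

Call:
drive_tool(angular=[[0,0,-0.07],[0,0,-0.07],[0,0,-0.07],[0,0,-0.07],[0,0,0]], delta_pos=[[-0.06,-0.574,0],[-0.06,-0.574,0.1],[-0.06,-0.574,0.1],[-0.04,-0.574,0.1],[0,0,0]], gripper=[1.5,1.5,1.5,1.5,1.5])

```text
time_s: 40.55
tool_pos: [0.5127, -0.0866, 0.1363]
tool_rot: [-180.0, 0.5, 165.3]
force: [11.4, -3.3, -10.1]
grip_width: 0.0195
grasp_force: 25.1
```

```bash
python3 -c "
from h import *
st()"
```

```text
box [-0.0767 -0.126 ] th 72.6 r 0.0804 z 0.1363 rot [-180.     0.5  165.3] w 0.0195 F tang 1.3 rad -11.8 z -10.1 t 40.55
```

Call:
drive_tool(angular=[[0,0,-0.07],[0,0,-0.07],[0,0,-0.07],[0,0,-0.07],[0,0,0],[0,0,0],[0,0,0],[0,0,0]], delta_pos=[[-0.06,-0.574,0.1],[-0.06,-0.574,0.2],[-0.06,-0.574,0.3],[-0.04,-0.574,0.3],[0,-0.1,0.3],[0,0,0],[0,0,0],[0,0,0]], gripper=[1.5,1.5,1.5,1.5,1.5,1.5,1.5,1.5])

```text
time_s: 41.35
tool_pos: [0.5114, -0.1089, 0.1251]
tool_rot: [-180.0, 0.4, -178.6]
force: [7.2, -1.6, -4.1]
grip_width: 0.0189
grasp_force: 25.2
```

```bash
python3 -c "
from h import *
st()"
```

```text
box [-0.0808 -0.1479] th 88.5 r 0.0808 z 0.1251 rot [-180.     0.4 -178.6] w 0.0189 F tang 2.3 rad -7.0 z -4.1 t 41.35
```

Call:
drive_tool(angular=[[0,0,0],[0,0,0],[0,0,0],[0,0,0],[0,0,0],[0,0,0],[0,0,0],[0,0,0]], delta_pos=[[0,0,0],[0,0,0],[0,0,0],[0,0,0],[0,0,-3],[0,0,-4],[0,0,-4],[0,0,0]], gripper=[4.5,4.5,4.5,4.5,4.5,4.5,4.5,4.5])

```text
time_s: 42.15
tool_pos: [0.5111, -0.1095, 0.2392]
tool_rot: [180.0, 0.5, -178.6]
force: [1.0, -0.2, -0.0]
grip_width: 0.0449
grasp_force: 0.0
```

```bash
python3 -c "
from h import *
st()
w=eyes.read_camera('wrist');s=eyes.read_camera('side')
for c in(w,s):
    print([(d['centre'],round(d['p'],2)) for d in models.search_frame(c,'latch_knob')[:2]])
    print([proj(c,[[*b2w(-.082*np.sin(np.radians(th)),-.15+.082*np.cos(np.radians(th))),.118]]).round(0).tolist() for th in (75,90,100)])
plan(*b2w(0,0),.24,97.2)"
```

```text
box [-0.0811 -0.1485] th 88.9 r 0.0811 z 0.2392 rot [ 180.     0.5 -178.6] w 0.0449 F tang 0.3 rad -1.0 z -0.0 t 42.15
[([263.7, 219.4], 0.96)]
[[[282.0, 190.0]], [[258.0, 190.0]], [[241.0, 193.0]]]
[([278.9, 200.6], 0.54)]
[[[261.0, 201.0]], [[265.0, 206.0]], [[268.0, 209.0]]]
turn z rad 1.470 then shift cm [14.71  8.47 -0.74] tcp [ 0.5074 -0.1085  0.2326] rot [ 1.800e+02 -1.000e-01 -1.786e+02]
```

The latch rests open at about 88°. Next is the lid.

Call:
drive_tool(angular=[[0,0,0.113],[0,0,0.113],[0,0,0.113],[0,0,0.113],[0,0,0.113],[0,0,0.113],[0,0,0.113],[0,0,0.113],[0,0,0.113],[0,0,0.113],[0,0,0.113],[0,0,0.113],[0,0,0.113],[0,0,0],[0,0,0]], delta_pos=[[0,0,0],[0,0,0],[0,0,0],[0,0,0],[0,0,0],[0,0,0],[0,0,0],[0,0,0],[0,0,0],[0,0,0],[0,0,0],[0,0,0],[0,0,0],[0,0,0],[0,0,0]], gripper=[4.6,4.6,4.6,4.6,4.6,4.6,4.6,4.6,4.6,4.6,4.6,4.6,4.6,4.6,4.6])

```text
time_s: 43.85
tool_pos: [0.5076, -0.1087, 0.2327]
tool_rot: [-179.9, -0.0, 97.4]
force: [0.3, 0.3, -0.5]
grip_width: 0.046
grasp_force: 0.0
```

```bash
python3 -c "
from h import *
plan(*b2w(0,0),.108,97.2)"
```

```text
turn z rad 0.003 then shift cm [14.73  8.45 12.47] tcp [ 0.5076 -0.1087  0.2327] rot [-179.9   -0.    97.4]
```

Call:
drive_tool(angular=[[0,0,0.003],[0,0,0],[0,0,0],[0,0,0],[0,0,0],[0,0,0]], delta_pos=[[3.7,2.1,0],[3.7,2.1,0],[3.7,2.1,0],[3.6,2.15,0],[0,0,0],[0,0,0]], gripper=[5,5,5,5,5,5])

```text
time_s: 44.45
tool_pos: [0.5736, 0.0485, 0.2327]
tool_rot: [-179.9, 0.1, 97.3]
force: [-0.1, -1.1, -0.4]
grip_width: 0.05
grasp_force: 0.0
```

```bash
python3 -c "
from h import *
plan(*b2w(0,0),.108,97.2)
c=eyes.read_camera('wrist'); print(proj(c,[[*b2w(0,0),.119]]),[d['centre'] for d in models.search_frame(c,'lid_grip')[:2]])
m=models.cut_out(c,'lid_grip')
print(models.search_frame(c,'lid')[:1], m[0]['pixels'].sum() if m else None)"
```

```text
turn z rad 0.002 then shift cm [-0.04 -0.07 12.47] tcp [0.5736 0.0485 0.2327] rot [-1.799e+02  1.000e-01  9.730e+01]
[[260.44666866 193.01443361]] [[258.1, 140.0]]
[{'centre': [262.6, 140.3], 'p': 0.72}] 31839
```

Call:
drive_tool(angular=[[0,0,0],[0,0,0],[0,0,0],[0,0,0],[0,0,0],[0,0,0],[0,0,0],[0,0,0],[0,0,0],[0,0,0],[0,0,0],[0,0,0]], delta_pos=[[0,0,3],[0,0,3],[0,0,3],[0,0,2.5],[0,0,1],[0,0,0],[0,0,0],[0,0,0],[0,0,0],[0,0,0],[0,0,0],[0,0,0]], gripper=[5,5,5,5,5,5,1,1,1,1,1,1], squeeze=50)

```text
time_s: 45.85
tool_pos: [0.5744, 0.0476, 0.1091]
tool_rot: [179.9, -0.0, 97.1]
force: [0.6, 0.3, 1.3]
grip_width: 0.0133
grasp_force: 50.0
```

Call:
drive_tool(angular=[[0,0,0],[0,0,0],[0,0,0],[0,0,0],[0,0,0],[0,0,0],[0,0,0],[0,0,0]], delta_pos=[[0,0,-0.4],[0,0,-1],[0,0,-1.5],[0,0,-2],[0,0,-2],[0,0,-2],[0,0,-2],[0,0,0]], gripper=[1,1,1,1,1,1,1,1])

```text
time_s: 46.65
tool_pos: [0.5759, 0.0474, 0.2218]
tool_rot: [179.6, -0.1, 97.0]
force: [1.0, -0.6, -2.3]
grip_width: 0.0137
grasp_force: 50.0
```

```bash
python3 -c "
from h import *
plan(.40,.33,None,97.2)"
```

```text
turn z rad -0.003 then shift cm [ 30.24 -13.91  -0.  ] tcp [0.5759 0.0474 0.2218] rot [ 1.796e+02 -1.000e-01  9.700e+01]
```

Call:
drive_tool(angular=[[0,0,0],[0,0,0],[0,0,0],[0,0,0],[0,0,0],[0,0,0],[0,0,0],[0,0,0],[0,0,0],[0,0,0],[0,0,0],[0,0,0],[0,0,0],[0,0,0]], delta_pos=[[1.3,-0.6,0],[2.4,-1.1,0],[2.6,-1.2,0],[2.6,-1.2,0],[2.6,-1.2,0],[2.6,-1.2,0],[2.6,-1.2,0],[2.6,-1.2,0],[2.6,-1.2,0],[2.6,-1.2,0],[2.6,-1.2,0],[2.0,-0.9,0],[1.1,-0.5,0],[0,0,0]], gripper=[1,1,1,1,1,1,1,1,1,1,1,1,1,1])

```text
time_s: 48.05
tool_pos: [0.3975, 0.3313, 0.2173]
tool_rot: [-180.0, 0.0, 97.2]
force: [-0.2, -0.2, -2.7]
grip_width: 0.0136
grasp_force: 50.0
```

Call:
drive_tool(angular=[[0,0,0],[0,0,0],[0,0,0],[0,0,0],[0,0,0],[0,0,0],[0,0,0],[0,0,0],[0,0,0],[0,0,0]], delta_pos=[[0,0,1.5],[0,0,2.5],[0,0,3],[0,0,3],[0,0,2.5],[0,0,2],[0,0,1.5],[0,0,1],[0,0,0],[0,0,0]], gripper=[1,1,1,1,1,1,1,1,1,1])

```text
time_s: 49.05
tool_pos: [0.3996, 0.3298, 0.0482]
tool_rot: [180.0, -0.0, 97.0]
force: [0.1, 0.3, -2.0]
grip_width: 0.0134
grasp_force: 50.0
```

Lower the last 4 mm, release and raise. Then check the cans while moving toward them.

Call:
drive_tool(angular=[[0,0,0],[0,0,0],[0,0,0],[0,0,0],[0,0,0],[0,0,0],[0,0,0],[0,0,0],[0,0,0],[0,0,0],[0,0,0]], delta_pos=[[0,0,0.3],[0,0,0.15],[0,0,0],[0,0,0],[0,0,0],[0,0,0],[0,0,-2],[0,0,-4],[0,0,-5],[0,0,-5],[0,0,0]], gripper=[1,1,1,5,5,5,5,5,5,5,5])

```text
time_s: 50.15
tool_pos: [0.4022, 0.3331, 0.211]
tool_rot: [179.4, -0.5, 97.1]
force: [0.4, 0.8, 0.0]
grip_width: 0.0499
grasp_force: 0.0
```

```bash
python3 - <<'E'
from fit import *
t=eyes.read_camera('top'); s=eyes.read_camera('side')
print('top',cans(t,(300,180,430,300))); print('side',cans(s,(200,225,350,350)))
# lid on counter, centre via grip bar
for c in (t,s): print('lid',proj(c,[[.40,.33,.046]]).round(0),[(d['centre'],round(d['p'],2)) for d in models.search_frame(c,'lid')[:2]],[np.round(onz(c,d['centre'],.046),3) for d in models.search_frame(c,'lid_grip')[:1]])
plan(.4238,-.3043,.22,None)
print(telemetry.get_obs()['qpos'].round(0))
E
```

```text
top [(423.4, -303.8, 45.6, 46.4, 18.0), (456.2, -407.6, 44.8, 45.6, 43.8)]
side [(456.8, -408.7, 48.0, 47.9, 43.8), (424.1, -304.6, 48.4, 48.0, 18.7)]
lid [[128. 243.]] [([145.6, 239.7], 0.69), ([350.8, 235.4], 0.53)] [array([0.41 , 0.282, 0.046])]
lid [[168. 143.]] [([170.7, 150.1], 0.72)] [array([0.38 , 0.301, 0.046])]
turn z rad -0.000 then shift cm [-63.2   -5.23  -1.86] tcp [0.3979 0.3294 0.2014] rot [-1.799e+02  1.000e-01  9.710e+01]
[-62.   3.  20. 105.  -1.  72. -34.]
```

The lid is standing clear and both white cans are where they were. Next, can A at (0.424, -0.304).

Call:
drive_tool(angular=[[0,0,0],[0,0,0],[0,0,0],[0,0,0],[0,0,0],[0,0,0],[0,0,0],[0,0,0],[0,0,0],[0,0,0],[0,0,0],[0,0,0],[0,0,0],[0,0,0],[0,0,0],[0,0,0],[0,0,0],[0,0,0]], delta_pos=[[-3.7,0.34,-0.3],[-3.7,0.34,-0.3],[-3.7,0.34,-0.3],[-3.7,0.34,-0.3],[-3.7,0.34,-0.3],[-3.7,0.34,-0.3],[-3.7,0.34,0],[-3.7,0.34,0],[-3.7,0.34,0],[-3.7,-1.04,0],[-3.7,-1.04,0],[-3.7,-1.04,0],[-3.7,-1.04,0],[-3.7,-1.04,0],[-3.7,-1.04,0],[-3.7,-1.04,0],[-3.7,-1.04,0],[0,0,0]], gripper=[7.5,7.5,7.5,7.5,7.5,7.5,7.5,7.5,7.5,7.5,7.5,7.5,7.5,7.5,7.5,7.5,7.5,7.5])

```text
time_s: 52.25
tool_pos: [0.421, -0.3061, 0.2206]
tool_rot: [-179.8, 0.2, 96.6]
force: [-0.8, 0.5, -0.1]
grip_width: 0.0751
grasp_force: 0.0
```

Call:
drive_tool(angular=[[0,0,0.115],[0,0,0.115],[0,0,0.115],[0,0,0.115],[0,0,0.115],[0,0,0.115],[0,0,0.115],[0,0,0.115],[0,0,0.115],[0,0,0.115],[0,0,0.115],[0,0,0.11],[0,0,0],[0,0,0]], delta_pos=[[0,0,0],[0,0,0],[0,0,0],[0,0,0],[0,0,0],[0,0,0],[0,0,0],[0,0,0],[0,0,0],[0,0,0],[0,0,0],[0,0,0],[0,0,0],[0,0,0]], gripper=[7.5,7.5,7.5,7.5,7.5,7.5,7.5,7.5,7.5,7.5,7.5,7.5,7.5,7.5])

```text
time_s: 53.65
tool_pos: [0.4238, -0.2998, 0.2206]
tool_rot: [-180.0, 0.1, 18.5]
force: [-0.4, 0.4, 0.6]
grip_width: 0.0749
grasp_force: 0.0
```

```bash
python3 - <<'E'
from fit import *
s=eyes.read_camera('side'); print('side',cans(s,(200,225,350,350)))
plan(.4238,-.3043,.045,18.3); print(telemetry.get_obs()['qpos'].round(0))
E
```

```text
side [(456.8, -408.3, 50.7, 50.7, 42.3), (424.3, -304.7, 51.2, 50.3, 18.4)]
turn z rad 0.002 then shift cm [-0.14  0.41 17.58] tcp [ 0.4238 -0.3     0.2208] rot [-180.     0.    18.4]
[-32.   4.  68. 105.  -4.  74. -35.]
```

Call:
drive_tool(angular=[[0,0,0],[0,0,0],[0,0,0],[0,0,0],[0,0,0],[0,0,0],[0,0,0],[0,0,0],[0,0,0],[0,0,0],[0,0,0],[0,0,0]], delta_pos=[[-0.14,0.41,2],[0,0,3],[0,0,3.5],[0,0,3.5],[0,0,3],[0,0,2],[0,0,0.6],[0,0,0],[0,0,0],[0,0,0],[0,0,0],[0,0,0]], gripper=[7.5,7.5,7.5,7.5,7.5,7.5,7.5,7.5,3.5,3.5,3.5,3.5], squeeze=25)

```text
time_s: 54.9
tool_pos: [0.4244, -0.305, 0.0459]
tool_rot: [180.0, -0.1, 18.3]
force: [0.4, 0.1, -0.4]
grip_width: 0.0511
grasp_force: 0.0
```

Call:
drive_tool(angular=[[0,0,0],[0,0,0],[0,0,0],[0,0,0],[0,0,0],[0,0,0],[0,0,0],[0,0,0]], delta_pos=[[0,0,0],[0,0,-1],[0,0,-2],[0,0,-3],[0,0,-3.5],[0,0,-3.5],[0,0,-2.5],[0,0,0]], gripper=[3.5,3.5,3.5,3.5,3.5,3.5,3.5,3.5])

```text
time_s: 55.7
tool_pos: [0.4256, -0.3065, 0.204]
tool_rot: [179.8, -0.4, 18.3]
force: [-0.1, -0.2, -1.0]
grip_width: 0.0461
grasp_force: 25.0
```

```bash
python3 - <<'E'
from fit import *
plan(*b2w(0,.065),.20,7.2); print(telemetry.get_obs()['qpos'].round(0))
E
```

```text
turn z rad 0.193 then shift cm [ 19.07 -39.82   0.4 ] tcp [ 0.4256 -0.3065  0.204 ] rot [179.8  -0.4  18.3]
[-30.   6.  67. 106.  -6.  72. -32.]
```

Call:
drive_tool(angular=[[0,0,0.0965],[0,0,0.0965],[0,0,0],[0,0,0],[0,0,0],[0,0,0],[0,0,0],[0,0,0],[0,0,0],[0,0,0],[0,0,0],[0,0,0],[0,0,0],[0,0,0],[0,0,0],[0,0,0],[0,0,0],[0,0,0]], delta_pos=[[0,0,0],[0,0,0],[1.36,-2.84,0],[1.36,-2.84,0],[1.36,-2.84,0],[1.36,-2.84,0],[1.36,-2.84,0],[1.36,-2.84,0],[1.36,-2.84,0],[1.36,-2.84,0],[1.36,-2.84,0],[1.36,-2.84,0],[1.36,-2.84,0],[1.36,-2.84,0],[1.36,-2.84,0],[1.36,-2.84,0],[0,0,0],[0,0,0]], gripper=[3.5,3.5,3.5,3.5,3.5,3.5,3.5,3.5,3.5,3.5,3.5,3.5,3.5,3.5,3.5,3.5,3.5,3.5], squeeze=35)

```text
time_s: 57.5
tool_pos: [0.5621, 0.1137, 0.1991]
tool_rot: [179.9, 0.1, 7.3]
force: [-0.8, -0.7, -1.4]
grip_width: 0.0468
grasp_force: 35.0
```

```bash
python3 - <<'E'
from fit import *
plan(*b2w(0,.065),.055,7.2); print(telemetry.get_obs()['qpos'].round(0),telemetry.get_obs()['grip_width'])
E
```

```text
turn z rad 0.002 then shift cm [ 0.25  0.15 14.41] tcp [0.5621 0.1137 0.1991] rot [1.799e+02 1.000e-01 7.300e+00]
[-56.  13.  48.  99. -10.  73. -88.] 0.046844522207831314
```

Call:
drive_tool(angular=[[0,0,0],[0,0,0],[0,0,0],[0,0,0],[0,0,0],[0,0,0],[0,0,0],[0,0,0],[0,0,0],[0,0,0]], delta_pos=[[0.25,0.15,1],[0,0,2],[0,0,3],[0,0,3],[0,0,2.5],[0,0,1.5],[0,0,1],[0,0,0.6],[0,0,0],[0,0,0]], gripper=[3.5,3.5,3.5,3.5,3.5,3.5,3.5,3.5,3.5,3.5])

```text
time_s: 58.5
tool_pos: [0.5662, 0.1123, 0.0551]
tool_rot: [-180.0, -0.1, 7.2]
force: [-0.2, -0.2, -0.9]
grip_width: 0.0462
grasp_force: 35.0
```

Call:
drive_tool(angular=[[0,0,0],[0,0,0],[0,0,0],[0,0,0],[0,0,0],[0,0,0],[0,0,0],[0,0,0],[0,0,0]], delta_pos=[[0,0,0],[0,0,0],[0,0,0],[0,0,-2],[0,0,-3],[0,0,-4],[0,0,-4],[0,0,-3],[0,0,0]], gripper=[6.5,6.5,6.5,6.5,6.5,6.5,6.5,6.5,6.5])

```text
time_s: 59.4
tool_pos: [0.5684, 0.1125, 0.2193]
tool_rot: [-179.8, -0.5, 7.2]
force: [1.2, -1.0, 0.1]
grip_width: 0.0649
grasp_force: 0.0
```

```bash
python3 - <<'E'
from fit import *
s=eyes.read_camera('side'); print('side',cans(s,(200,225,350,350)))
print('in box side',cans(s,(200,100,330,220),.064,200))
plan(.4566,-.4083,.22,43.8); print(telemetry.get_obs()['qpos'].round(0))
E
```

```text
side [(456.2, -408.4, 47.3, 46.9, 44.2)]
in box side [(544.5, 49.8, 65.2, 258.0, 11.5), (566.9, 111.6, 46.5, 49.4, 6.3)]
turn z rad -0.638 then shift cm [-44.01  29.96  -0.33] tcp [0.5669 0.1125 0.2167] rot [-179.9   -0.3    7.2]
[-56.  13.  49.  97. -10.  74. -88.]
```

Call:
drive_tool(angular=[[0,0,-0.1063],[0,0,-0.1063],[0,0,-0.1063],[0,0,-0.1063],[0,0,-0.1063],[0,0,-0.1063],[0,0,0],[0,0,0],[0,0,0],[0,0,0],[0,0,0],[0,0,0],[0,0,0],[0,0,0],[0,0,0],[0,0,0],[0,0,0],[0,0,0],[0,0,0],[0,0,0]], delta_pos=[[0,0,0],[0,0,0],[0,0,0],[0,0,0],[0,0,0],[0,0,0],[-3.39,2.3,0],[-3.39,2.3,0],[-3.39,2.3,0],[-3.39,2.3,0],[-3.39,2.3,0],[-3.39,2.3,0],[-3.39,2.3,0],[-3.39,2.3,0],[-3.39,2.3,0],[-3.39,2.3,0],[-3.39,2.3,0],[-3.39,2.3,0],[-3.39,2.3,0],[0,0,0]], gripper=[7.5,7.5,7.5,7.5,7.5,7.5,7.5,7.5,7.5,7.5,7.5,7.5,7.5,7.5,7.5,7.5,7.5,7.5,7.5,7.5])

```text
time_s: 61.45
tool_pos: [0.4487, -0.4149, 0.213]
tool_rot: [-180.0, 0.3, 43.1]
force: [-0.7, -1.2, -0.7]
grip_width: 0.0752
grasp_force: 0.0
```

```bash
python3 - <<'E'
from fit import *
s=eyes.read_camera('side'); print('side',cans(s,(200,225,350,350)))
plan(.4566,-.4083,.045,43.8); print(telemetry.get_obs()['qpos'].round(0))
E
```

```text
side [(456.9, -408.5, 51.5, 51.9, 42.6)]
turn z rad -0.008 then shift cm [ 0.67  0.17 16.78] tcp [ 0.4506 -0.4117  0.2128] rot [-179.9    0.2   43.3]
[ -7.  22.  59.  93. -19.  77.   8.]
```

Call:
drive_tool(angular=[[0,0,-0.008],[0,0,0],[0,0,0],[0,0,0],[0,0,0],[0,0,0],[0,0,0],[0,0,0],[0,0,0],[0,0,0],[0,0,0],[0,0,0],[0,0,0]], delta_pos=[[0.4,0.05,1],[0,0,3],[0,0,3.5],[0,0,3.5],[0,0,3],[0,0,2],[0,0,0.6],[0,0,0],[0,0,0],[0,0,0],[0,0,0],[0,0,0],[0,0,0]], gripper=[7.5,7.5,7.5,7.5,7.5,7.5,7.5,7.5,3.5,3.5,3.5,3.5,3.5], squeeze=30)

```text
time_s: 62.8
tool_pos: [0.4578, -0.4064, 0.0489]
tool_rot: [179.9, -0.0, 44.2]
force: [0.1, -0.2, 2.6]
grip_width: 0.0462
grasp_force: 29.9
```

Call:
drive_tool(angular=[[0,0,0],[0,0,0],[0,0,0],[0,0,0],[0,0,0],[0,0,0],[0,0,0],[0,0,0]], delta_pos=[[0,0,0],[0,0,-1],[0,0,-2],[0,0,-3],[0,0,-3.5],[0,0,-3.5],[0,0,-2.5],[0,0,0]], gripper=[3.5,3.5,3.5,3.5,3.5,3.5,3.5,3.5])

```text
time_s: 63.6
tool_pos: [0.4582, -0.4079, 0.2074]
tool_rot: [179.7, -0.1, 44.2]
force: [1.0, -0.5, -1.0]
grip_width: 0.047
grasp_force: 29.9
```

```bash
python3 - <<'E'
from fit import *
plan(*b2w(0,-.028),.20,7.2); print(telemetry.get_obs()['qpos'].round(0))
E
```

```text
turn z rad 0.646 then shift cm [ 17.1  -40.99   0.74] tcp [ 0.4582 -0.4079  0.2074] rot [ 1.797e+02 -1.000e-01  4.420e+01]
[ -7.  22.  59.  93. -19.  76.   9.]
```

Call:
drive_tool(angular=[[0,0,0.1292],[0,0,0.1292],[0,0,0.1292],[0,0,0.1292],[0,0,0.1292],[0,0,0],[0,0,0],[0,0,0],[0,0,0],[0,0,0],[0,0,0],[0,0,0],[0,0,0],[0,0,0],[0,0,0],[0,0,0],[0,0,0],[0,0,0],[0,0,0],[0,0,0]], delta_pos=[[0,0,0],[0,0,0],[0,0,0],[0,0,0],[0,0,0],[1.32,-3.15,0],[1.32,-3.15,0],[1.32,-3.15,0],[1.32,-3.15,0],[1.32,-3.15,0],[1.32,-3.15,0],[1.32,-3.15,0],[1.32,-3.15,0],[1.32,-3.15,0],[1.32,-3.15,0],[1.32,-3.15,0],[1.32,-3.15,0],[1.32,-3.15,0],[0,0,0],[0,0,0]], gripper=[3.5,3.5,3.5,3.5,3.5,3.5,3.5,3.5,3.5,3.5,3.5,3.5,3.5,3.5,3.5,3.5,3.5,3.5,3.5,3.5], squeeze=35)

```text
time_s: 65.6
tool_pos: [0.5753, 0.0226, 0.2021]
tool_rot: [179.9, 0.1, 7.3]
force: [-0.8, -0.8, -0.4]
grip_width: 0.0468
grasp_force: 34.9
```

```bash
python3 - <<'E'
from fit import *
plan(*b2w(0,-.028),.058,7.2); print(telemetry.get_obs()['qpos'].round(0),telemetry.get_obs()['grip_width'])
E
```

```text
turn z rad 0.002 then shift cm [ 0.09  0.25 14.41] tcp [0.5753 0.0226 0.2021] rot [1.799e+02 1.000e-01 7.300e+00]
[-57.  18.  63.  98. -16.  74. -74.] 0.046755433920477374
```

Call:
drive_tool(angular=[[0,0,0],[0,0,0],[0,0,0],[0,0,0],[0,0,0],[0,0,0],[0,0,0],[0,0,0],[0,0,0],[0,0,0]], delta_pos=[[0.09,0.25,1],[0,0,2],[0,0,3],[0,0,3],[0,0,2.5],[0,0,1.5],[0,0,1],[0,0,0.5],[0,0,0],[0,0,0]], gripper=[3.5,3.5,3.5,3.5,3.5,3.5,3.5,3.5,3.5,3.5])

```text
time_s: 66.6
tool_pos: [0.5781, 0.0192, 0.0592]
tool_rot: [-180.0, -0.1, 7.2]
force: [0.4, 0.4, -0.1]
grip_width: 0.0469
grasp_force: 34.9
```

Call:
drive_tool(angular=[[0,0,0],[0,0,0],[0,0,0],[0,0,0],[0,0,0],[0,0,0],[0,0,0],[0,0,0],[0,0,0]], delta_pos=[[0,0,0],[0,0,0],[0,0,0],[0,0,-2],[0,0,-3],[0,0,-4],[0,0,-4],[0,0,-3],[0,0,0]], gripper=[6.5,6.5,6.5,6.5,6.5,6.5,6.5,6.5,6.5])

```text
time_s: 67.5
tool_pos: [0.5801, 0.019, 0.2229]
tool_rot: [-179.9, -0.5, 7.2]
force: [0.4, 0.5, 0.6]
grip_width: 0.0651
grasp_force: 0.0
```

```bash
python3 - <<'E'
from fit import *
s=eyes.read_camera('side'); print('counter',cans(s,(200,225,350,350)))
print('in box side',cans(s,(200,100,330,220),.064,200))
t=eyes.read_camera('top'); print('top',cans(t,(180,120,430,320),.064,190))
w=eyes.read_camera('wrist'); print([(d['centre'],round(d['p'],2),w2b(*onz(w,d['centre'],.05)[:2])) for d in models.search_frame(w,'can1')])
for c in (s,t): print('lid grip on counter', [np.round(onz(c,d['centre'],.046),3) for d in models.search_frame(c,'lid_grip')[:1]])
plan(.46,.10,.22,97.2); print(telemetry.get_obs()['qpos'].round(0))
cv2.imwrite('pics/tt.png',t['pixels'][:,:,::-1])
E
```

```text
counter []
in box side [(572.1, -53.3, 51.7, 49.7, 17.3), (577.2, 19.1, 47.6, 50.1, 5.3), (566.9, 111.6, 46.6, 49.4, 6.3)]
top [(545.2, -41.0, 43.8, 84.3, 7.7), (708.1, -376.2, 79.3, 80.7, 33.8)]
[([165.4, 174.4], 0.84, array([0.0024, 0.0653])), ([258.9, 177.7], 0.62, array([-0.001 , -0.0282])), ([498.8, 239.1], 0.59, array([-0.0681, -0.2841]))]
lid grip on counter [array([0.384, 0.295, 0.046])]
lid grip on counter [array([0.4  , 0.327, 0.046])]
turn z rad -1.571 then shift cm [  9.45 -10.55  -0.31] tcp [0.5765 0.0195 0.2169] rot [1.8e+02 1.0e-01 7.2e+00]
[-58.  17.  64.  97. -16.  76. -74.]
```

Call:
drive_tool(angular=[[0,0,-0.1208],[0,0,-0.1208],[0,0,-0.1208],[0,0,-0.1208],[0,0,-0.1208],[0,0,-0.1208],[0,0,-0.1208],[0,0,-0.1208],[0,0,-0.1208],[0,0,-0.1208],[0,0,-0.1208],[0,0,-0.1208],[0,0,-0.1208],[0,0,0]], delta_pos=[[0,0,0],[0,0,0],[0,0,0],[0,0,0],[0,0,0],[0,0,0],[0,0,0],[0,0,0],[0,0,0],[0,0,0],[0,0,0],[0,0,0],[0,0,0],[0,0,0]], gripper=[5,5,5,5,5,5,5,5,5,5,5,5,5,5])

```text
time_s: 69.2
tool_pos: [0.5767, 0.0192, 0.2172]
tool_rot: [-179.9, 0.0, 97.2]
force: [0.8, 0.3, -0.2]
grip_width: 0.0499
grasp_force: 0.0
```

```bash
python3 - <<'E'
from fit import *
plan(.3996,.3298,.12,97.1); print(telemetry.get_obs()['qpos'].round(0))
E
```

```text
turn z rad 0.002 then shift cm [ 33.01 -13.74   9.72] tcp [0.5767 0.0192 0.2172] rot [-179.9    0.    97.2]
[-46.  13.  48.  97. -10.  75.  11.]
```

Call:
drive_tool(angular=[[0,0,0],[0,0,0],[0,0,0],[0,0,0],[0,0,0],[0,0,0],[0,0,0],[0,0,0],[0,0,0],[0,0,0],[0,0,0],[0,0,0],[0,0,0]], delta_pos=[[3,-1.25,0],[3,-1.25,0],[3,-1.25,0],[3,-1.25,0],[3,-1.25,0],[3,-1.25,0],[3,-1.25,0],[3,-1.25,0],[3,-1.25,0],[3,-1.25,0],[3,-1.24,0],[0,0,0],[0,0,0]], gripper=[5,5,5,5,5,5,5,5,5,5,5,5,5])

```text
time_s: 70.5
tool_pos: [0.3992, 0.3296, 0.2175]
tool_rot: [-180.0, 0.1, 97.2]
force: [0.1, -0.9, -0.1]
grip_width: 0.0497
grasp_force: 0.0
```

```bash
python3 - <<'E'
from fit import *
plan(.3996,.3298,.044,97.1)
w=eyes.read_camera('wrist')
m=models.cut_out(w,'lid_grip'); print([ (d['centre'],round(d['p'],2)) for d in models.search_frame(w,'lid_grip')[:2]])
print(proj(w,[[.3996,.3298,.054],[.3996-.038*np.sin(BA),.3298+.038*np.cos(BA),.054],[.3996+.038*np.sin(BA),.3298-.038*np.cos(BA),.054]]).round(1).tolist())
# bar colour (darker reddish than board)
hsv=cv2.cvtColor(w['pixels'],cv2.COLOR_RGB2HSV); 
b=((hsv[...,0]<14)&(hsv[...,1]>90)&(hsv[...,2]>140)).astype(np.uint8); n,l,s_,ce=cv2.connectedComponentsWithStats(b)
print([(a.tolist(),c.round(1).tolist()) for a,c in zip(s_,ce) if a[4]>80][1:])
E
```

```text
turn z rad 0.001 then shift cm [1.000e-02 4.000e-02 1.735e+01] tcp [0.3992 0.3296 0.2175] rot [-1.80e+02  1.00e-01  9.72e+01]
[([258.5, 143.5], 0.97), ([325.2, 325.8], 0.32)]
[[261.3, 177.9], [261.3, 139.1], [261.2, 214.1]]
[([254, 137, 13, 75, 948], [259.9, 173.8])]
```

Call:
drive_tool(angular=[[0,0,0],[0,0,0],[0,0,0],[0,0,0],[0,0,0],[0,0,0],[0,0,0],[0,0,0],[0,0,0],[0,0,0],[0,0,0],[0,0,0],[0,0,0],[0,0,0],[0,0,0]], delta_pos=[[0,0,2],[0,0,3],[0,0,3.5],[0,0,3.5],[0,0,2.5],[0,0,1.8],[0,0,1],[0,0,0],[0,0,0],[0,0,0],[0,0,0],[0,0,0],[0,0,0],[0,0,0],[0,0,0]], gripper=[5,5,5,5,5,5,5,5,5,1,1,1,1,1,1], squeeze=50)

```text
time_s: 72.15
tool_pos: [0.3996, 0.3296, 0.0454]
tool_rot: [-180.0, -0.0, 97.2]
force: [0.7, -0.1, 1.5]
grip_width: 0.0138
grasp_force: 50.0
```

Call:
drive_tool(angular=[[0,0,0],[0,0,0],[0,0,0],[0,0,0],[0,0,0],[0,0,0],[0,0,0],[0,0,0],[0,0,0],[0,0,0]], delta_pos=[[0,0,0],[0,0,-1],[0,0,-2],[0,0,-3],[0,0,-3],[0,0,-3],[0,0,-3],[0,0,-2],[0,0,0],[0,0,0]], gripper=[1,1,1,1,1,1,1,1,1,1])

```text
time_s: 73.15
tool_pos: [0.3994, 0.3292, 0.2148]
tool_rot: [-180.0, 0.0, 97.2]
force: [-1.5, -0.5, -4.1]
grip_width: 0.0137
grasp_force: 50.0
```

```bash
python3 - <<'E'
from fit import *
plan(.5744,.0476,None,97.1)
E
```

```text
turn z rad 0.002 then shift cm [-30.11  13.89  -0.  ] tcp [0.3994 0.3292 0.2148] rot [-180.     0.    97.2]
```

Call:
drive_tool(angular=[[0,0,0],[0,0,0],[0,0,0],[0,0,0],[0,0,0],[0,0,0],[0,0,0],[0,0,0],[0,0,0],[0,0,0],[0,0,0],[0,0,0],[0,0,0],[0,0,0],[0,0,0],[0,0,0]], delta_pos=[[-1.2,0.55,0],[-2.2,1.0,0],[-2.4,1.1,0],[-2.5,1.15,0],[-2.5,1.15,0],[-2.5,1.15,0],[-2.5,1.15,0],[-2.5,1.15,0],[-2.5,1.15,0],[-2.5,1.15,0],[-2.5,1.15,0],[-2.3,1.1,0],[-1.6,0.7,0],[-0.9,0.4,0],[0,0,0],[0,0,0]], gripper=[1,1,1,1,1,1,1,1,1,1,1,1,1,1,1,1])

```text
time_s: 74.75
tool_pos: [0.5767, 0.044, 0.2145]
tool_rot: [-179.9, -0.0, 97.2]
force: [0.1, 1.1, -2.8]
grip_width: 0.0137
grasp_force: 50.0
```

```bash
python3 - <<'E'
from fit import *
plan(.5744,.0476,.125,97.1); print(telemetry.get_obs()['grip_width'])
E
```

```text
turn z rad 0.002 then shift cm [ 0.38 -0.18  8.95] tcp [0.5767 0.044  0.2145] rot [-179.9   -0.    97.2]
0.013682916644798404
```

Call:
drive_tool(angular=[[0,0,0],[0,0,0],[0,0,0],[0,0,0],[0,0,0],[0,0,0],[0,0,0]], delta_pos=[[0.3,-0.15,1],[0,0,2],[0,0,2.5],[0,0,2],[0,0,1.4],[0,0,0],[0,0,0]], gripper=[1,1,1,1,1,1,1])

```text
time_s: 75.45
tool_pos: [0.5756, 0.0468, 0.1265]
tool_rot: [180.0, -0.0, 97.2]
force: [-0.3, 0.6, -2.5]
grip_width: 0.0138
grasp_force: 50.0
```

```bash
python3 - <<'E'
from fit import *
plan(.5744,.0476,.110,97.1)
E
```

```text
turn z rad 0.002 then shift cm [ 0.09 -0.11  1.65] tcp [0.5756 0.0468 0.1265] rot [180.   -0.   97.2]
```

Call:
drive_tool(angular=[[0,0,0],[0,0,0],[0,0,0],[0,0,0],[0,0,0],[0,0,0],[0,0,0]], delta_pos=[[0.09,-0.11,0.3],[0,0,0.4],[0,0,0.4],[0,0,0.4],[0,0,0.2],[0,0,0],[0,0,0]], gripper=[1,1,1,1,1,1,1])

```text
time_s: 76.15
tool_pos: [0.5743, 0.0472, 0.1104]
tool_rot: [-180.0, -0.1, 97.2]
force: [-3.9, 0.5, 5.5]
grip_width: 0.0135
grasp_force: 50.0
```

```bash
python3 - <<'E'
from fit import *
plan(.5744,.0476,.110,97.1);print(telemetry.get_obs()['force'])
E
```

```text
turn z rad 0.001 then shift cm [0.04 0.01 0.04] tcp [0.5743 0.0472 0.1104] rot [-1.80e+02 -1.00e-01  9.72e+01]
[-3.92594417  0.48749702  5.52697145]
```

Seated. Now I release, raise and go to the knob.

Call:
drive_tool(angular=[[0,0,0],[0,0,0],[0,0,0],[0,0,0],[0,0,0],[0,0,0],[0,0,0],[0,0,0]], delta_pos=[[0,0,0],[0,0,0],[0,0,0],[0,0,0],[0,0,-2],[0,0,-4],[0,0,-5],[0,0,0]], gripper=[4.6,4.6,4.6,4.6,4.6,4.6,4.6,4.6])

```text
time_s: 76.95
tool_pos: [0.5784, 0.0468, 0.226]
tool_rot: [179.3, -0.1, 97.2]
force: [0.7, -0.5, 0.7]
grip_width: 0.0463
grasp_force: 0.0
```

Call:
drive_tool(angular=[[0,0,-0.1208],[0,0,-0.1208],[0,0,-0.1208],[0,0,-0.1208],[0,0,-0.1208],[0,0,-0.1208],[0,0,-0.1208],[0,0,-0.1208],[0,0,-0.1208],[0,0,-0.1208],[0,0,-0.1208],[0,0,-0.1208],[0,0,-0.1208],[0,0,0]], delta_pos=[[0,0,0],[0,0,0],[0,0,0],[0,0,0],[0,0,0],[0,0,0],[0,0,0],[0,0,0],[0,0,0],[0,0,0],[0,0,0],[0,0,0],[0,0,0],[0,0,0]], gripper=[4.6,4.6,4.6,4.6,4.6,4.6,4.6,4.6,4.6,4.6,4.6,4.6,4.6,4.6])

```text
time_s: 78.35
tool_pos: [0.5743, 0.0471, 0.2189]
tool_rot: [180.0, -0.0, -172.8]
force: [0.1, -0.5, 0.1]
grip_width: 0.0458
grasp_force: 0.0
```

```bash
python3 - <<'E'
from fit import *
plan(*b2w(-.081,-.148),.125,186); print(telemetry.get_obs()['qpos'].round(0))
s=eyes.read_camera('side')
for px,P in zip(np.array([(368,207),(446,277),(405,305),(323,235)])/1.5,[(.064,.13),(.064,-.13),(-.064,-.13),(-.064,.13)]): pass
print([(d['centre'],round(d['p'],2)) for d in models.search_frame(s,'lid')[:1]],[(d['centre'],round(d['p'],2)) for d in models.search_frame(s,'lid_grip')[:1]])
E
```

```text
turn z rad 0.021 then shift cm [  7.9  -14.86   9.39] tcp [0.5743 0.0471 0.2189] rot [ 180.    -0.  -172.8]
[-40.  11.  37.  97.  -7.  75.  96.]
[([253.5, 167.9], 0.83)] [([250.7, 168.7], 0.7)]
```

Call:
drive_tool(angular=[[0,0,0.021],[0,0,0],[0,0,0],[0,0,0],[0,0,0],[0,0,0],[0,0,0]], delta_pos=[[1.6,-3,0],[1.6,-3,0],[1.6,-3,0],[1.6,-3,0],[1.5,-2.9,0],[0,0,0],[0,0,0]], gripper=[4.6,4.6,4.6,4.6,4.6,4.6,4.6])

```text
time_s: 79.2
tool_pos: [0.5119, -0.1099, 0.2194]
tool_rot: [179.9, 0.1, -174.2]
force: [-0.1, 0.8, -1.0]
grip_width: 0.0458
grasp_force: 0.0
```

```bash
python3 - <<'E'
from fit import *
plan(*b2w(-.081,-.148),.123,186)
w=eyes.read_camera('wrist'); g=cv2.cvtColor(w['pixels'],cv2.COLOR_RGB2GRAY)
print(proj(w,[[*b2w(-.082,-.148),.134]]))
v=g[150:250,225:300]<50; n,l,s_,ce=cv2.connectedComponentsWithStats(v.astype(np.uint8)); print([(a.tolist(),(c+[225,150]).round().tolist()) for a,c in zip(s_,ce) if a[4]>60][1:])
E
```

```text
turn z rad -0.004 then shift cm [0.06 0.1  9.64] tcp [ 0.5119 -0.1099  0.2194] rot [ 1.799e+02  1.000e-01 -1.742e+02]
[[260.59247462 203.19619812]]
[([23, 32, 25, 31, 595], [260.0, 197.0])]
```

Call:
drive_tool(angular=[[0,0,0],[0,0,0],[0,0,0],[0,0,0],[0,0,0],[0,0,0],[0,0,0],[0,0,0],[0,0,0],[0,0,0],[0,0,0],[0,0,0],[0,0,0],[0,0,0]], delta_pos=[[0.06,0.1,2],[0,0,2.5],[0,0,2.5],[0,0,1.6],[0,0,1],[0,0,0],[0,0,0],[0,0,0],[0,0,0],[0,0,0],[0,0,0],[0,0,0],[0,0,-0.25],[0,0,0]], gripper=[4.6,4.6,4.6,4.6,4.6,4.6,4.6,1.5,1.5,1.5,1.5,1.5,1.5,1.5], squeeze=30)

```text
time_s: 80.65
tool_pos: [0.5118, -0.1086, 0.1257]
tool_rot: [-180.0, 0.1, -174.0]
force: [4.0, -1.5, -5.9]
grip_width: 0.0189
grasp_force: 30.0
```

```bash
python3 -c "
from h import *
st()"
```

```text
box [-0.0804 -0.1477] th 88.4 r 0.0804 z 0.1257 rot [-1.80e+02  1.00e-01 -1.74e+02] w 0.0189 F tang 1.9 rad -3.9 z -5.9 t 80.65
```

Call:
drive_tool(angular=[[0,0,0.07],[0,0,0.07],[0,0,0.07],[0,0,0.07],[0,0,0]], delta_pos=[[-0.04,0.574,-0.2],[-0.04,0.574,-0.18],[-0.04,0.574,-0.15],[-0.04,0.574,-0.15],[0,0,0]], gripper=[1.5,1.5,1.5,1.5,1.5])

```text
time_s: 81.15
tool_pos: [0.5131, -0.0853, 0.1317]
tool_rot: [-179.9, 0.0, 169.9]
force: [5.2, -1.8, -10.5]
grip_width: 0.0191
grasp_force: 30.0
```

```bash
python3 -c "
from h import *
st()"
```

```text
box [-0.0762 -0.1247] th 71.6 r 0.0803 z 0.1317 rot [-179.9    0.   169.9] w 0.0191 F tang 0.8 rad -5.4 z -10.5 t 81.15
```

Call:
drive_tool(angular=[[0,0,0.07],[0,0,0.07],[0,0,0.07],[0,0,0.07],[0,0,0]], delta_pos=[[-0.06,0.574,-0.15],[-0.06,0.574,-0.15],[-0.06,0.574,-0.1],[-0.06,0.574,0],[0,0,0]], gripper=[1.5,1.5,1.5,1.5,1.5])

```text
time_s: 81.65
tool_pos: [0.5204, -0.064, 0.1351]
tool_rot: [-179.9, -0.1, 153.9]
force: [1.8, -1.3, -8.6]
grip_width: 0.0193
grasp_force: 30.0
```

```bash
python3 -c "
from h import *
st()"
```

```text
box [-0.0663 -0.1045] th 55.5 r 0.0804 z 0.1351 rot [-1.799e+02 -1.000e-01  1.539e+02] w 0.0193 F tang 0.3 rad -2.2 z -8.6 t 81.65
```

Call:
drive_tool(angular=[[0,0,0.07],[0,0,0.07],[0,0,0.07],[0,0,0.07],[0,0,0]], delta_pos=[[-0.06,0.574,0],[-0.06,0.574,0],[-0.04,0.574,0],[-0.04,0.574,0],[0,0,0]], gripper=[1.5,1.5,1.5,1.5,1.5])

```text
time_s: 82.15
tool_pos: [0.5335, -0.0452, 0.1351]
tool_rot: [-179.8, -0.2, 137.9]
force: [-1.8, 1.5, -8.7]
grip_width: 0.0193
grasp_force: 30.0
```

```bash
python3 -c "
from h import *
st()"
```

```text
box [-0.0509 -0.0875] th 39.2 r 0.0806 z 0.1351 rot [-179.8   -0.2  137.9] w 0.0193 F tang 0.2 rad 2.3 z -8.7 t 82.15
```

Call:
drive_tool(angular=[[0,0,0.0684],[0,0,0.0684],[0,0,0.0684],[0,0,0.0684],[0,0,0.0684],[0,0,0]], delta_pos=[[-0.02,0.56,0.1],[-0.02,0.56,0.14],[-0.02,0.56,0.16],[-0.02,0.56,0.16],[-0.02,0.56,0.16],[0,0,0]], gripper=[1.5,1.5,1.5,1.5,1.5,1.5])

```text
time_s: 82.75
tool_pos: [0.5557, -0.0281, 0.1282]
tool_rot: [-179.8, -0.2, 118.4]
force: [-1.7, 2.0, -8.6]
grip_width: 0.0191
grasp_force: 30.0
```

```bash
python3 -c "
from h import *
st()"
```

```text
box [-0.0267 -0.0733] th 19.2 r 0.0812 z 0.1282 rot [-179.8   -0.2  118.4] w 0.0191 F tang 0.6 rad 2.6 z -8.6 t 82.75
```

Call:
drive_tool(angular=[[0,0,0.0684],[0,0,0.0684],[0,0,0.0684],[0,0,0.0684],[0,0,0.0684],[0,0,0],[0,0,0]], delta_pos=[[-0.02,0.56,0.18],[-0.02,0.56,0.2],[-0.02,0.56,0.2],[-0.02,0.56,0.2],[-0.02,0.56,0.2],[0,0.1,0],[0,0,0]], gripper=[1.5,1.5,1.5,1.5,1.5,1.5,1.5])

```text
time_s: 83.45
tool_pos: [0.5834, -0.0189, 0.1199]
tool_rot: [-179.8, -0.2, 98.9]
force: [-4.6, 3.6, -0.0]
grip_width: 0.0194
grasp_force: 30.0
```

```bash
python3 -c "
from h import *
st()"
```

```text
box [ 0.0019 -0.0677] th -1.3 r 0.0823 z 0.1199 rot [-179.8   -0.2   98.9] w 0.0194 F tang 4.2 rad 4.0 z -0.0 t 83.45
```

Call:
drive_tool(angular=[[0,0,0],[0,0,0],[0,0,0],[0,0,0],[0,0,0],[0,0,0],[0,0,0],[0,0,0],[0,0,0],[0,0,0]], delta_pos=[[0,0,0.15],[0,0,0],[0,0,0],[0,0,0],[0,0,0],[0,0,0],[0,0,-2],[0,0,-4],[0,0,-5],[0,0,0]], gripper=[1.5,1.5,1.5,4.5,4.5,4.5,4.5,4.5,4.5,4.5])

```text
time_s: 84.45
tool_pos: [0.5892, -0.0216, 0.2354]
tool_rot: [179.2, 0.1, 98.7]
force: [1.0, -0.5, 0.4]
grip_width: 0.0449
grasp_force: 0.0
```

```bash
python3 - <<'E'
from fit import *
st(); w=eyes.read_camera('wrist'); save(w,'fin.png',1.5)
for th in (0,3,6): print(th,proj(w,[[*b2w(-.082*np.sin(np.radians(th)),-.15+.082*np.cos(np.radians(th))),.128]]).round(1)*1.5)
print('lid corners',(proj(w,[[*b2w(x,-.13),.085] for x in (-.064,.064)])*1.5).round(0).tolist(),(proj(w,[[*b2w(0,y),.119] for y in (-.038,.038)])*1.5).round(0).tolist())
E
```

```text
box [ 0.0073 -0.0711] th -5.3 r 0.0792 z 0.2354 rot [1.792e+02 1.000e-01 9.870e+01] w 0.0449 F tang -0.9 rad -0.5 z 0.4 t 84.45
0 [[375.75 286.65]]
3 [[367.8  286.65]]
6 [[360.  287.1]]
lid corners [[278.0, 356.0], [471.0, 359.0]] [[377.0, 229.0], [380.0, 79.0]]
```

View pics/fin.png

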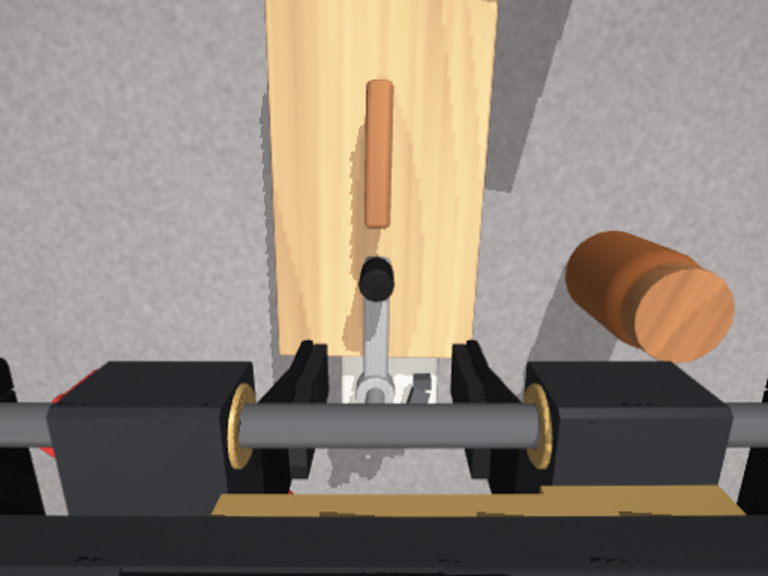

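The final view shows the knob at (377,283), so θ is about 0. The lid's edge corners are at (279,354) and (472,357), as predicted for a seated lid. I'll hand it in.

Call:
drive_tool(angular=[[0,0,0],[0,0,0],[0,0,0],[0,0,0],[0,0,0]], delta_pos=[[0,0,-2],[0,0,0],[0,0,0],[0,0,0],[0,0,0]], gripper=[4.5,4.5,4.5,4.5,4.5])

```text
time_s: 85.0
tool_pos: [0.5843, -0.02, 0.2469]
tool_rot: [-179.9, 0.0, 98.7]
force: [0.9, 0.3, 0.1]
grip_width: 0.045
grasp_force: 0.0
```

```bash
python3 -c "
from cell import env
print(env.sign_off())"
```

```text
the job is handed in; nothing more can be done
None
```

I handed the job in at 85 s, with no verdict returned: both white canisters are in the box, the lid is seated and the latch reads about 0 rad in its low notch; the handle jammed on the cam once on the way (up to about 84 N at the wrist) and was freed.

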